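# Crack open the sealed dry case

### The arm

A 7-joint arm with a two-finger parallel gripper is mounted at the origin on a cart in front of the work surface, level with it; the furniture and walls round the work are solid. World frame = base frame: x ahead of the robot, y to its left, z up, the work surface at z = 0. Lengths are in m, angles in rad, forces in N, time in s.
With the tool pointing down it reaches from about 0.4 to 0.875 m from the base axis. Payload 19.3 kg.
Tool frame: the origin (TCP) lies midway between the tips of the shut fingers; the grasp point (between the pads) lies bot.pinch_z behind it (bot.pinch_z is the distance from the TCP to the grasp point, in m); z points along the fingers, y is the line along which they close (so a half turn about z gives the same grasp; the last joint's range is limited). The gripper opens to 85 mm and grips with 20 to 120 N. Pads are 22 mm wide; open, the fingers measure 114 mm over their backs; the gripper's body (76 mm by 85 mm) begins 54 mm behind the grasp point. The pads swing forward as they close: fully open they stand 13 mm farther back than shut.
Start: joints at [-1.229, 0.521, -0.036, 1.599, 0.021, 1.021, -0.113], TCP at [0.25, 0.573, 0.231] pointing down, gripper open.
Joint ranges: [-2.91, 2.91], [-0.3, 2.13], [-1.5, 1.42], [0.17, 2.43], [-1.26, 4.41], [0.16, 1.93], [-2.52, 2.52]. Speed limits (rad/s): [1.89, 1.89, 2.39, 2.39, 3.01, 3.01, 3.01].

### API

Orientations are given as [roll, pitch, yaw] about the fixed x, y, z axes, in that order (R = Rz(yaw) Ry(pitch) Rx(roll)).
In Python, from workcell import readout, grab_frame, camera_info, workorder, bot gives the robot as it stands. The module is installed in compiled form; this text tells all that it offers.
- The arm moves only by the tool drive_tool, never from a script. Its argument "targets" is a list of rows, each an object of numbers: "dx", "dy", "dz": the shift along the tool's x, y, z as a fraction of full scale; "yaw": the turn about the tool's z as a fraction of full scale; "fingers": the closure, from 0 (fully open) to 1 (shut). In form: [{"dx": .., "dy": .., "dz": .., "yaw": .., "fingers": ..}, ...]. A call has 1 to 20 rows; each row shifts and turns the commanded pose from where the row before left it, along the tool's axes as they then stand; what a row does not reach is not made up. Full scale, the value 1, is 0.1 m for a shift and 90 degrees for a turn. A row lasts 1/10 s, in which the tool goes at most 50 mm and 8.59 degrees, less where a joint would pass 70% of its speed; a pose out of reach is approached as far as the arm can. A call with a number of a shift or a turn outside -1 to 1 is refused whole. A call with a gripper value outside its range is refused whole. The fingers move at their own pace and stop on an object; "squeeze" is the grip in N (left out, the last holds). Time passes only in rows, so rows that do not move let the fingers close. It gives the time, the measured TCP pose, the force, the opening and the grip force at its end, in the units of the state.
- readout.observe(): the state, without advancing time (a new reading comes with each control period).
- grab_frame(name): name is "scene" or "side" or "wrist"; returns the picture (480x640x3 uint8, blue, green, red); there is no depth.
- camera_info(name): a dict with "fx", "fy", "cx", "cy" (pixels), "T" (4x4, takes a point from camera to world coordinates); the wrist camera has in their place "hand_eye" (4x4, takes a point from camera to tool coordinates, whose origin is the TCP and whose axes are the flange's). Camera axes: x right, y up, looking along -z (the intrinsics and any distortion apply to the point x, -y, -z); pixel columns grow to the right and rows downward; lengths in m; the calibration is good to about 2 mm. A picture is of the moment at which its call begins: read the wrist's pose just before it. camera_info takes no time and is no camera call.
- workorder.job_done(): hands the job in; it is judged then, once.
The state is a dict: "clock": time; "qpos": joint angles; "qd": joint speeds; "joint_efforts": joint torques, N m; "position": TCP position; "tool_rot": TCP orientation; "force": force on the tool from outside, world axes, zero at the start; "moment": the same for the moment, N m; "grip_width": finger opening in m; "finger_force": force on a finger pad.
Only numpy, scipy, OpenCV 4.12 (cv2) and the standard library are available. Lean on these libraries where they do the work, as an engineer would, in place of code of your own. Each camera call takes 0.05 s, during which the arm holds its last target. There are 200 camera calls.

### The job

A spray can has toppled onto the lid of the sealed dry-storage case. First stand it upright, cap up, on its round green pad at its free place in the row of tins and let go of it, without dropping it or disturbing the tins. Then pull the front of the case's stuck lid free of its sticky seal, without letting it fly wide open, and finish with the gripper still holding the lid steady and slightly open: a gap of about 40 mm at its front edge, its back edge still resting on the case.

Things in the scene. Friction and masses are not known exactly. Their poses are not given: they have to be found in the camera images.
- can: white and pale-blue spray can with a green cap, 58 mm diameter (54 at the cap), 187 mm long, about 0.2 kg, centre of mass near mid-length; origin at the centre of its base, own z axis along the can toward the cap. At the start it lies on the case's lid, cap roughly toward +y
- can_pad: round green pad, 68 mm diameter, 2 mm thick, fixed flat on the lane strip; origin at the centre of its underside, its top is 5 mm above the bench. The can belongs here
- lane: fixed black rubber strip with yellow edge lines, 370 x 110 mm, 3 mm thick, its long side along its own x; carries the pad and the two tins in a row, about 120 mm apart, in any order; origin at the centre of its underside
- stain_tin: squat printed paint tin, 77 mm diameter, 77 mm high, loose, stands on the lane strip; origin at the centre of its base; leave it alone
- brush_tin: taller printed food tin used for brushes, 75 mm diameter, 110 mm high, loose, stands on the lane strip; origin at the centre of its base; leave it alone
- case: grey dry-storage case, fixed to the bench, 242 x 272 mm over its rim, rim 86 mm high; own x axis points from the front (handle side, nearer the robot) to the back, origin at the centre of its underside
- lid_handle (a point): centre of the round steel handle bar on the lid's front part: bar 12 mm thick, about 85 mm of straight bar along the lid's y axis, on two posts 100 mm apart, 38 mm above the lid's top (138 mm above the bench when shut), 32 mm of free room below it, 100 mm in front of the lid's centre; moves with the lid, its axes are the lid's
- lid_front (a point): middle of the lid's lower front edge, 125 mm before the lid's origin; its height above the rim is the gap. The seal grips at the front only: the upward pull at the handle peaks at 15 to 18 N some 4 mm up and is gone at 10 mm of gap; then the seal pushes up a little; from 20 mm on only the lid's weight (3 N at the handle) is left and, let go, it falls back
- case_lid: loose orange lid, 250 x 274 x 14 mm, about 0.6 kg, no hinge; lies on the case's rim and plugs 27 mm deep into it. Origin at the centre of its underside (at rim height when shut), x toward the back, z up. Flat top, 100 mm above the bench; the can lies on it behind the handle
- lid_rear (a point): middle of the lid's underside at the back, 121 mm behind the lid's origin, where the lid rests on the back rim and pivots: lift the handle in an arc about it. Rim 86 mm above the bench
There are look-alikes about, which are no part of the job. There is more than one size of the can_pad; the one meant has the size given above.

How it is judged:
On the way, in this order (a step that is already met when the one before it is completed fails the run):
1. the can stands upright on its pad, let go (angle between can's own z axis and vertical below 0.1 rad and horizontal distance between can and can_pad below 0.025 m and height (world z) of can below 0.012 m and contact force between the fingers and can below 0.1 N and linear speed of can below 0.05 m/s), for 0.3 s.
2. the lid has come free of its seal (z of lid_front in the frame of case above 0.106 m and contact force between the fingers and case_lid above 1 N), for 0.1 s.
At the end, for the whole second after the job is handed in: The fingers hold the lid still with its front edge 25 to 60 mm above the rim and its back edge resting on the rim (within 15 mm of it, in place); the can stands still on its pad, leaning less than 0.1 rad, within 25 mm of the pad's centre (z of lid_front in the frame of case between 0.111 and 0.146 m and z of lid_rear in the frame of case between 0.08 and 0.101 m and horizontal distance between lid_rear and case below 0.136 m and linear speed of case_lid below 0.02 m/s and angular speed of case_lid below 0.1 rad/s and contact force between the fingers and case_lid above 1 N and contact force between can and case_lid below 0.05 N and angle between can's own z axis and vertical below 0.1 rad and horizontal distance between can and can_pad below 0.025 m and height (world z) of can below 0.012 m and linear speed of can below 0.05 m/s); the arm keeps its last pose, push and grip.
It fails at once if the lid flies or is pulled wide open (gap at the front over 100 mm) (z of lid_front in the frame of case above 0.186 m).
It fails at once if the lid is opened before the can stands (z of lid_front in the frame of case above 0.106 m and angle between can's own z axis and vertical above 0.3 rad).
It fails at once if the can is dropped (falls freely) (contact force between can and anything else below 0.01 N and linear speed of can above 0.6 m/s).
It fails at once if the stain tin is shifted by more than 30 mm or tipped (distance of stain_tin from where it was at the start of the episode above 0.03 m or angle between stain_tin's own z axis and vertical above 0.3 rad).
It fails at once if the brush tin is shifted by more than 30 mm or tipped (distance of brush_tin from where it was at the start of the episode above 0.03 m or angle between brush_tin's own z axis and vertical above 0.3 rad).
It also fails if it takes over 48 s, if anything falls off the work surface, if the arm or the gripper's body presses on something with over 40 N, if the wrist force passes 120 N, or if a joint passes its speed limit or range.

## Working session

There is one attempt and no reset: what is moved stays moved. The work goes in short steps, Python scripts to look and compute and a tool call to move; the robot and the scene stay as the last step left them, time stands still between calls to the robot, and variables do not carry over. Pictures are saved under pics/ and viewed, at most 10 in all, crops included, and the job is handed in when it is done.

Besides the shell and the picture viewer there is one more tool, called after "Request:" by a JSON object that holds its "name" and its "arguments". drive_tool: Moves the arm, as the interface text tells. Shift numbers are shares of 0.1 m and turn numbers shares of 90 degrees, none past 1 either way. Its arguments: {"type":"object","properties":{"targets":{"type":"array","items":{"type":"object","properties":{"dx":{"type":"number","minimum":-1,"maximum":1},"dy":{"type":"number","minimum":-1,"maximum":1},"dz":{"type":"number","minimum":-1,"maximum":1},"yaw":{"type":"number","minimum":-1,"maximum":1},"fingers":{"type":"number"}}}},"squeeze":{"type":"number"}},"required":["targets"]}

```bash
mkdir -p pics; cat > h.py <<'E'
import numpy as np, cv2
from workcell import readout, grab_frame, camera_info, workorder, bot
from scipy.spatial.transform import Rotation as R
def tcp():
    s=readout.observe(); T=np.eye(4); T[:3,:3]=R.from_euler('xyz',s['tool_rot']).as_matrix(); T[:3,3]=s['position']; return T
def ray(n,u,v,T=None):
    c=camera_info(n); M=c['T'] if 'T' in c else T@np.array(c['hand_eye']); M=np.array(M)
    d=np.array([(u-c['cx'])/c['fx'],-(v-c['cy'])/c['fy'],-1]); return M[:3,3],M[:3,:3]@d
def onz(n,u,v,z,T=None):
    o,d=ray(n,u,v,T); return o+d*(z-o[2])/d[2]
def proj(n,p,T=None):
    c=camera_info(n); M=c['T'] if 'T' in c else T@np.array(c['hand_eye']); q=np.linalg.inv(np.array(M))@np.r_[p,1]
    return c['cx']+c['fx']*q[0]/-q[2], c['cy']-c['fy']*q[1]/-q[2]
E
python3 - <<'E'
from h import *
print(readout.observe(), bot.pinch_z)
for n in('scene','side','wrist'):
    cv2.imwrite(f'pics/{n}.png',grab_frame(n)); c=camera_info(n); print(n,{k:np.round(v,3).tolist() if not isinstance(v,str) else v for k,v in c.items()})
a=cv2.imread('pics/scene.png')
E
```

```text
{'clock': 0.0, 'qpos': array([-1.22919341,  0.5220433 , -0.03632079,  1.60000874,  0.02120108,
        1.02110925, -0.11279777]), 'qd': array([-0.00061699,  0.0009131 , -0.00176474, -0.00146632, -0.00081442,
       -0.00030317, -0.00138534]), 'joint_efforts': array([ 1.80299146e-03, -9.27112269e+01,  1.98093005e+00, -3.69923294e+01,
        1.79031532e-02,  8.34442209e-03,  6.70272311e-05]), 'position': array([0.25006369, 0.57241591, 0.2307073 ]), 'tool_rot': array([-3.14041243e+00,  8.93777368e-05,  2.72977689e+00]), 'force': array([ 0.16888542, -0.48910209, -0.23654634]), 'moment': array([-0.00431217,  0.00214205,  0.03424554]), 'finger_force': 0.0, 'grip_width': 0.08519784070589276} 0.0187
scene {'fx': 457.35, 'fy': 457.35, 'cx': 318.671, 'cy': 246.01, 'T': [[-0.787, 0.331, -0.521, 0.092], [-0.617, -0.448, 0.647, 0.509], [-0.02, 0.83, 0.557, 0.581], [0.0, 0.0, 0.0, 1.0]]}
side {'fx': 541.741, 'fy': 541.741, 'cx': 316.603, 'cy': 239.849, 'T': [[-1.0, 0.021, -0.016, 0.529], [-0.025, -0.597, 0.802, 0.875], [0.007, 0.802, 0.598, 0.785], [0.0, 0.0, 0.0, 1.0]]}
wrist {'fx': 359.808, 'fy': 359.808, 'cx': 322.042, 'cy': 235.696, 'hand_eye': [[-0.0, 0.959, 0.283, 0.072], [1.0, -0.0, 0.001, 0.001], [0.001, 0.283, -0.959, -0.143], [0.0, 0.0, 0.0, 1.0]]}
```

View pics/scene.png

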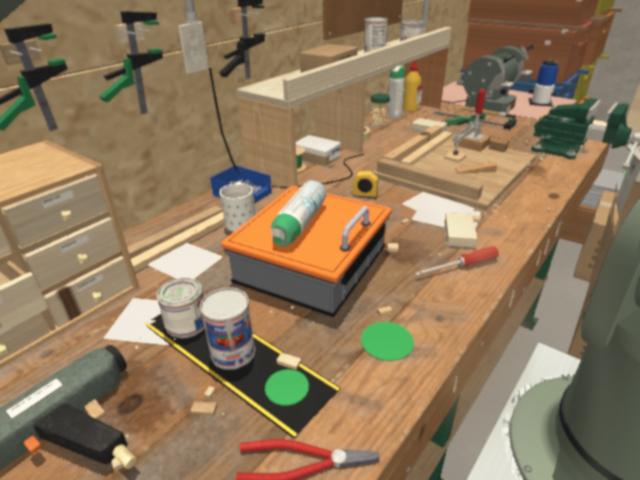

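View pics/side.png

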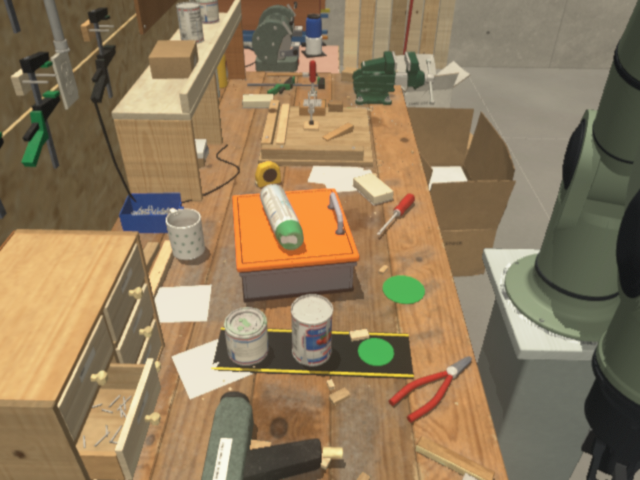

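The scene picture shows two green discs. One is on the black lane strip (scene 286,387; side 376,351). A bigger-looking one lies on bare bench (scene 388,340; side 404,290). The lane disc should be can_pad, which I'll check by size. The can lies on the orange lid with its cap toward the camera (scene ~285,228), and the handle is at scene ~(357,228).

```bash
cat > m.py <<'E'
from h import *
for n in('scene','side'):
    a=cv2.imread(f'pics/{n}.png'); hsv=cv2.cvtColor(a,cv2.COLOR_BGR2HSV)
    g=cv2.inRange(hsv,(45,110,60),(85,255,255))
    cs,_=cv2.findContours(g,0,1)
    for c in cs:
        if cv2.contourArea(c)<200: continue
        (u,v),_,_=cv2.fitEllipse(c); z=.005
        P=np.array([onz(n,*p[0],z)[:2] for p in c]); (x,y),(w,h),_=cv2.minAreaRect(P.astype(np.float32))
        print(n,'green',round(u),round(v),cv2.contourArea(c),'z5mm ctr',np.round(onz(n,u,v,z),3),'size',round(w,3),round(h,3))
    o=cv2.inRange(hsv,(5,150,120),(18,255,255)); cs,_=cv2.findContours(o,0,1); c=max(cs,key=cv2.contourArea)
    # top face: hull simplified
    P=np.array([onz(n,*p[0],.1)[:2] for p in c]).astype(np.float32); r=cv2.minAreaRect(P); print(n,'lid z.1',np.round(r[0],3),np.round(r[1],3),r[2]); print(np.round(cv2.boxPoints(r),3).tolist())
b=cv2.imread('pics/side.png')[170:380,210:430]; b=cv2.resize(b,None,fx=3.2,fy=2.8,interpolation=2); cv2.imwrite('pics/sidecrop.png',b[:600])
E
python3 m.py
```

```text
scene green 286 387 1252.5 z5mm ctr [0.429 0.179 0.005] size 0.07 0.069
scene green 387 341 1509.5 z5mm ctr [0.356 0.    0.005] size 0.089 0.088
scene green 287 225 309.5 z5mm ctr [ 0.748 -0.185  0.005] size 0.058 0.116
scene green 16 103 515.0 z5mm ctr [ 2.418 -0.26   0.005] size 0.109 0.912
scene green 119 80 365.0 z5mm ctr [ 2.384 -0.746  0.005] size 0.113 0.884
scene lid z.1 [ 0.603 -0.098] [0.256 0.289] 10.316564559936523
[[0.45100000500679016, 0.020999999716877937], [0.5019999742507935, -0.2630000114440918], [0.7549999952316284, -0.21699999272823334], [0.703000009059906, 0.06599999964237213]]
side green 376 352 761.0 z5mm ctr [0.43  0.178 0.005] size 0.068 0.066
side green 403 289 877.5 z5mm ctr [0.36  0.001 0.005] size 0.089 0.087
side green 34 139 546.0 z5mm ctr [ 1.463 -0.674  0.005] size 0.054 0.413
side lid z.1 [ 0.605 -0.098] [0.252 0.292] 10.517041206359863
[[0.45399999618530273, 0.023000000044703484], [0.5080000162124634, -0.2639999985694885], [0.7549999952316284, -0.21799999475479126], [0.7020000219345093, 0.0689999982714653]]
```

View pics/sidecrop.png

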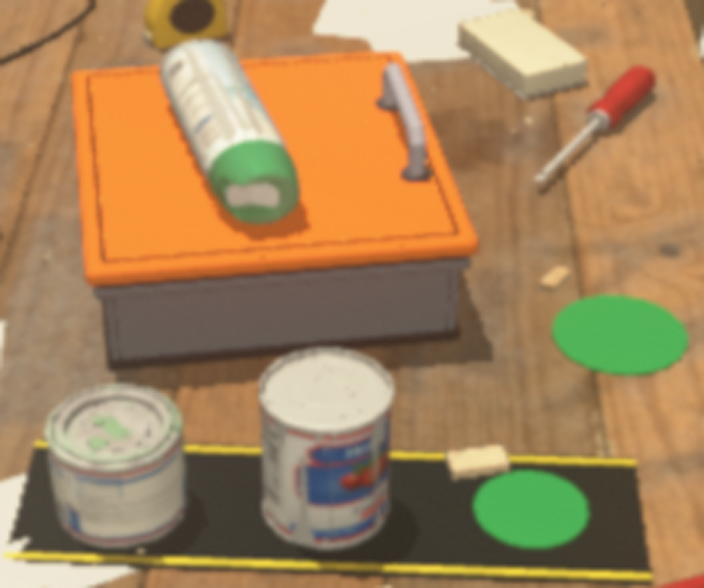

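```bash
python3 - <<'E'
from h import *
f=lambda u,v:(210+u/3.2,170+v/2.8)
for nm,u,v,z in [('axis far',200,60,.129),('axis near',253,165,.129),('face',255,193,.129),('block',478,462,.013),('bar far',395,72,.138),('bar near',415,165,.138),('brushtop',327,382,.11),('staintop',115,425,.077),('lane c1',650,575,.003),('lane c2',637,463,.003)]:
    print(nm,np.round(onz('side',*f(u,v),z),3))
print('scene face',onz('scene',285,236,.129)[:2],'base',onz('scene',313,188,.129)[:2])
E
```

```text
axis far [ 0.653 -0.187  0.129]
axis near [ 0.605 -0.041  0.129]
face [ 0.602 -0.006  0.129]
block [0.46  0.144 0.013]
bar far [ 0.513 -0.16   0.138]
bar near [ 0.5   -0.032  0.138]
brushtop [0.55  0.169 0.11 ]
staintop [0.67  0.179 0.077]
lane c1 [0.365 0.231 0.003]
lane c2 [0.362 0.132 0.003]
scene face [ 0.58492566 -0.0054697 ] base [ 0.66537125 -0.18833067]
```

The lane disc measures 68 mm, so it is can_pad, at (0.430, 0.1785). The bench disc is 88 mm, a decoy. The enlarged crop confirms this. Next I'll take a wrist view over the can.

Request:
{"name": "drive_tool", "arguments": {"targets": [{"dz": -0.33, "fingers": 0}, {"dz": -0.33}, {"dz": -0.34}, {"dx": -0.335, "dy": -0.252}, {"dx": -0.335, "dy": -0.252}, {"dx": -0.335, "dy": -0.252}, {"dx": -0.335, "dy": -0.252}, {"dx": -0.335, "dy": -0.252}, {"dx": -0.335, "dy": -0.252}, {"dx": -0.335, "dy": -0.252}, {"dx": -0.335, "dy": -0.252}, {"dx": -0.335, "dy": -0.252}, {"dx": -0.335, "dy": -0.252}, {"dx": -0.335, "dy": -0.252}, {"dx": -0.335, "dy": -0.252}, {"dx": -0.335, "dy": -0.252}, {"dx": -0.335, "dy": -0.252}, {"dx": -0.335, "dy": -0.252}, {"dx": -0.335, "dy": -0.252}, {"dx": -0.335, "dy": -0.252}]}}

```text
invalid input
```

Request:
{"name": "drive_tool", "arguments": {"targets": [{"yaw": 0.067}, {"yaw": 0.067}, {"yaw": 0.067}, {"yaw": 0.067}, {"yaw": 0.067}, {"yaw": 0.067}, {"yaw": 0.067}, {"yaw": 0.067}, {}, {}]}}

```text
invalid input
```

```bash
python3 - <<'E'
from h import *
T=tcp(); np.save('T1.npy',T); a=grab_frame('wrist'); cv2.imwrite('pics/w1.png',a); s=readout.observe(); print(s['position'],s['tool_rot'],s['qpos'])
for p in [(.657,-.195,.129),(.597,-.015,.129),(.506,-.11,.138)]: print(proj('wrist',p,T))
E
```

```text
[0.25011863 0.57257412 0.2309653 ] [-3.14095520e+00  4.51454058e-05  2.72979343e+00] [-1.22920552  0.52177025 -0.03630086  1.59976409  0.02119275  1.02108193
 -0.11276724]
(np.float64(-111.55636374657155), np.float64(758.4019036539078))
(np.float64(-26.67435644870227), np.float64(698.0011571974687))
(np.float64(-159.12468760642423), np.float64(685.3484859448786))
```

View pics/w1.png

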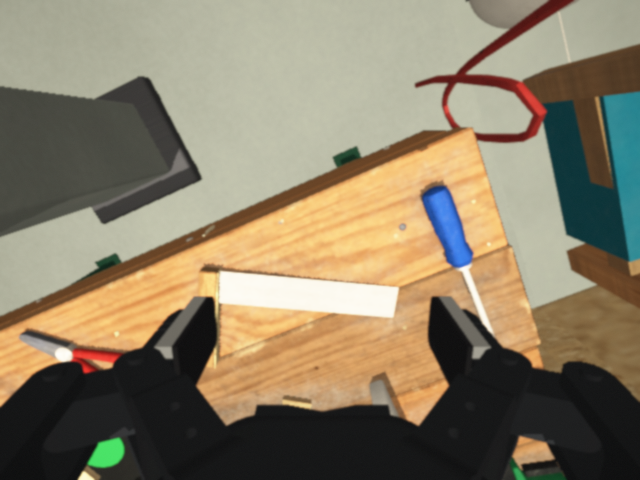

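The moves were refused because the rows need every key, so this picture only shows the start area: bench edge, clamp and screwdriver.

Request:
{"name": "drive_tool", "arguments": {"targets": [{"dx": 0, "dy": 0, "dz": -0.33, "yaw": 0, "fingers": 0}, {"dx": 0, "dy": 0, "dz": -0.33, "yaw": 0, "fingers": 0}, {"dx": 0, "dy": 0, "dz": -0.34, "yaw": 0, "fingers": 0}, {"dx": -0.335, "dy": -0.252, "dz": 0, "yaw": 0, "fingers": 0}, {"dx": -0.335, "dy": -0.252, "dz": 0, "yaw": 0, "fingers": 0}, {"dx": -0.335, "dy": -0.252, "dz": 0, "yaw": 0, "fingers": 0}, {"dx": -0.335, "dy": -0.252, "dz": 0, "yaw": 0, "fingers": 0}, {"dx": -0.335, "dy": -0.252, "dz": 0, "yaw": 0, "fingers": 0}, {"dx": -0.335, "dy": -0.252, "dz": 0, "yaw": 0, "fingers": 0}, {"dx": -0.335, "dy": -0.252, "dz": 0, "yaw": 0, "fingers": 0}, {"dx": -0.335, "dy": -0.252, "dz": 0, "yaw": 0, "fingers": 0}, {"dx": -0.335, "dy": -0.252, "dz": 0, "yaw": 0, "fingers": 0}, {"dx": -0.335, "dy": -0.252, "dz": 0, "yaw": 0, "fingers": 0}, {"dx": -0.335, "dy": -0.252, "dz": 0, "yaw": 0, "fingers": 0}, {"dx": -0.335, "dy": -0.252, "dz": 0, "yaw": 0, "fingers": 0}, {"dx": -0.335, "dy": -0.252, "dz": 0, "yaw": 0, "fingers": 0}, {"dx": -0.335, "dy": -0.252, "dz": 0, "yaw": 0, "fingers": 0}, {"dx": -0.335, "dy": -0.252, "dz": 0, "yaw": 0, "fingers": 0}, {"dx": -0.335, "dy": -0.252, "dz": 0, "yaw": 0, "fingers": 0}, {"dx": -0.335, "dy": -0.252, "dz": 0, "yaw": 0, "fingers": 0}]}}

```text
clock: 2.2
position: [0.6011, -0.0494, 0.3313]
tool_rot: [3.142, -0.0, 2.73]
force: [0.6, 1.9, -0.4]
grip_width: 0.0853
finger_force: 0.0
```

Request:
{"name": "drive_tool", "arguments": {"targets": [{"dx": 0, "dy": 0, "dz": 0, "yaw": 0.067, "fingers": 0}, {"dx": 0, "dy": 0, "dz": 0, "yaw": 0.067, "fingers": 0}, {"dx": 0, "dy": 0, "dz": 0, "yaw": 0.067, "fingers": 0}, {"dx": 0, "dy": 0, "dz": 0, "yaw": 0.067, "fingers": 0}, {"dx": 0, "dy": 0, "dz": 0, "yaw": 0.067, "fingers": 0}, {"dx": 0, "dy": 0, "dz": 0, "yaw": 0.067, "fingers": 0}, {"dx": 0, "dy": 0, "dz": 0, "yaw": 0.067, "fingers": 0}, {"dx": 0, "dy": 0, "dz": 0, "yaw": 0.067, "fingers": 0}, {"dx": 0, "dy": 0, "dz": 0, "yaw": 0, "fingers": 0}, {"dx": 0, "dy": 0, "dz": 0, "yaw": 0, "fingers": 0}]}}

```text
clock: 3.2
position: [0.6006, -0.0477, 0.3312]
tool_rot: [-3.141, 0.0, 1.891]
force: [-0.3, -0.2, 0.3]
grip_width: 0.0854
finger_force: 0.0
```

```bash
python3 - <<'E'
from h import *
T=tcp(); np.save('T1.npy',T); a=grab_frame('wrist'); cv2.imwrite('pics/w2.png',a); s=readout.observe(); print(s['position'],s['tool_rot'],s['qpos'])
for p in [(.657,-.195,.129),(.597,-.015,.129),(.506,-.11,.138)]: print(proj('wrist',p,T))
E
```

```text
[ 0.60055111 -0.04771833  0.33124054] [-3.14143821e+00 -2.97196761e-05  1.89101042e+00] [-0.34331909  0.43246883  0.47437499  1.55116071 -0.20618627  1.20810127
  0.48724787]
(np.float64(328.4766264366292), np.float64(347.07752262981325))
(np.float64(329.20176036677725), np.float64(173.58746195386846))
(np.float64(210.06897901741257), np.float64(238.07067402507326))
```

View pics/w2.png

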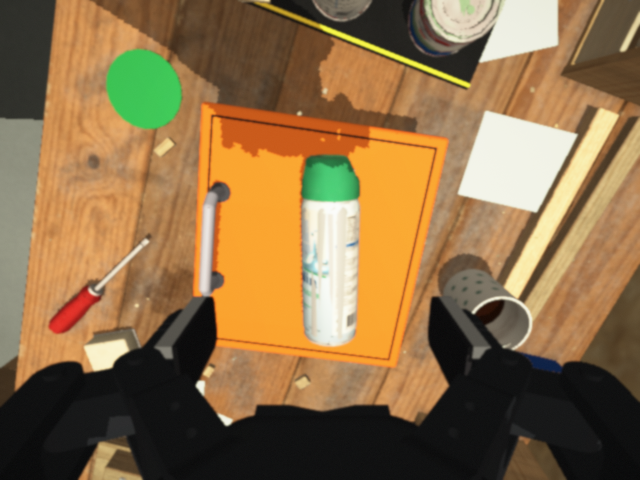

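The can is vertical in the picture: axis at u≈330, cap end at v≈157, cap/body seam at v≈200, base at v≈345. The handle bar runs from (211,193) to (206,290).

```bash
python3 - <<'E'
from h import *
T=np.load('T1.npy'); a=cv2.imread('pics/w2.png'); hsv=cv2.cvtColor(a,cv2.COLOR_BGR2HSV)
o=cv2.inRange(hsv,(3,140,60),(20,255,255))
for v in (165,175,185,195,215,250,300,325,338):
    r=np.where(o[v,270:400]==0)[0]+270; print(v,r.min(),r.max(), np.round(onz('wrist',(r.min()+r.max())/2,v,.129,T)[:2],4))
col=np.where(o[130:370,330]==0)[0]+130; print('col',col.min(),col.max())
for v in(157,200,345): print(v,np.round(onz('wrist',330,v,.129,T),4))
print('bar',[np.round(onz('wrist',u,v,.141,T),4) for u,v in((211,193),(206,290),(208.5,241))])
print('posts',[np.round(onz('wrist',u,v,.1,T),4) for u,v in((220,190),(216,281))])
print('lid corners',[np.round(onz('wrist',u,v,.1,T),4).tolist() for u,v in((203,103),(448,138),(396,365))])
E
```

```text
165 305 350 [ 0.5929 -0.0079]
175 303 355 [ 0.5972 -0.0163]
185 302 359 [ 0.6017 -0.0249]
195 302 359 [ 0.6048 -0.0341]
215 301 359 [ 0.6107 -0.0531]
250 302 358 [ 0.6224 -0.0875]
300 303 357 [ 0.6403 -0.1404]
325 303 356 [ 0.6493 -0.1687]
338 307 352 [ 0.6544 -0.1839]
col 155 369
157 [ 5.928e-01 -1.000e-04  1.290e-01]
200 [ 0.6059 -0.0389  0.129 ]
345 [ 0.6578 -0.192   0.129 ]
bar [array([ 0.4973, -0.0656,  0.141 ]), array([ 0.5154, -0.1638,  0.141 ]), array([ 0.5059, -0.1122,  0.141 ])]
posts [array([ 0.4956, -0.0702,  0.1   ]), array([ 0.5159, -0.1722,  0.1   ])]
lid corners [[0.4593, 0.008, 0.1], [0.7005, 0.0531, 0.1], [0.7494, -0.2109, 0.1]]
```

Request:
{"name": "drive_tool", "arguments": {"targets": [{"dx": 0.11, "dy": 0.08, "dz": 0, "yaw": 0, "fingers": 0}, {"dx": 0, "dy": 0, "dz": 0.3, "yaw": 0, "fingers": 0}, {"dx": 0, "dy": 0, "dz": 0.3, "yaw": 0, "fingers": 0}, {"dx": 0, "dy": 0, "dz": 0.3, "yaw": 0, "fingers": 0}, {"dx": 0, "dy": 0, "dz": 0.3, "yaw": 0, "fingers": 0}, {"dx": 0, "dy": 0, "dz": 0.3, "yaw": 0, "fingers": 0}, {"dx": 0, "dy": 0, "dz": 0.25, "yaw": 0, "fingers": 0}, {"dx": 0, "dy": 0, "dz": 0.2, "yaw": 0, "fingers": 0}, {"dx": 0, "dy": 0, "dz": 0.15, "yaw": 0, "fingers": 0}, {"dx": 0, "dy": 0, "dz": 0.15, "yaw": 0, "fingers": 0}, {"dx": 0, "dy": 0, "dz": 0, "yaw": 0, "fingers": 0}]}}

```text
clock: 4.35
position: [0.6041, -0.0344, 0.1047]
tool_rot: [-3.14, -0.001, 1.889]
force: [-0.7, 0.1, 0.3]
grip_width: 0.0854
finger_force: 0.0
```

Request:
{"name": "drive_tool", "arguments": {"squeeze": 25, "targets": [{"dx": 0, "dy": 0, "dz": 0, "yaw": 0, "fingers": 1}, {"dx": 0, "dy": 0, "dz": 0, "yaw": 0, "fingers": 1}, {"dx": 0, "dy": 0, "dz": 0, "yaw": 0, "fingers": 1}, {"dx": 0, "dy": 0, "dz": 0, "yaw": 0, "fingers": 1}, {"dx": 0, "dy": 0, "dz": 0, "yaw": 0, "fingers": 1}, {"dx": 0, "dy": 0, "dz": 0, "yaw": 0, "fingers": 1}]}}

```text
clock: 4.95
position: [0.6053, -0.0349, 0.1074]
tool_rot: [3.14, 0.0, 1.888]
force: [-1.3, -0.3, 4.8]
grip_width: 0.0542
finger_force: 25.2
```

Request:
{"name": "drive_tool", "arguments": {"targets": [{"dx": -0.03, "dy": 0, "dz": -0.14, "yaw": 0, "fingers": 1}, {"dx": -0.04, "dy": 0, "dz": -0.13, "yaw": 0, "fingers": 1}, {"dx": -0.055, "dy": 0, "dz": -0.13, "yaw": 0, "fingers": 1}, {"dx": -0.065, "dy": 0, "dz": -0.12, "yaw": 0, "fingers": 1}, {"dx": -0.08, "dy": 0, "dz": -0.115, "yaw": 0, "fingers": 1}, {"dx": -0.085, "dy": 0, "dz": -0.11, "yaw": 0, "fingers": 1}, {"dx": 0, "dy": 0, "dz": 0, "yaw": 0, "fingers": 1}]}}

```text
clock: 5.65
position: [0.6167, -0.0705, 0.1825]
tool_rot: [3.14, 0.001, 1.886]
force: [0.2, -0.3, -2.9]
grip_width: 0.054
finger_force: 26.7
```

```bash
python3 - <<'E'
from h import *
s=readout.observe(); print(s['force'],s['moment'])
a=grab_frame('side')[120:320,180:420];b=grab_frame('scene')[120:320,180:420]
cv2.imwrite('pics/l1.png',cv2.resize(np.hstack([a,b]),(800,333)))
E
```

```text
[ 0.1557457  -0.30605495 -2.86546702] [ 0.11593401 -0.02859643 -0.01434241]
```

View pics/l1.png

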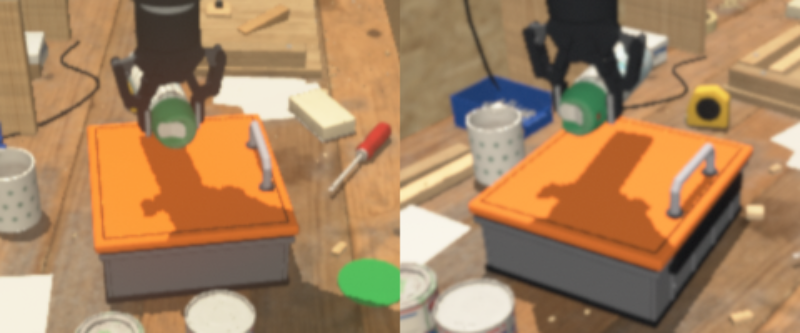

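The gripper holds the can rigidly and it is still horizontal, with the cap at left-picture (172,118) and the base not on the lid. I'll lower it to just above the lid and loosen the grip so it can pivot.

Request:
{"name": "drive_tool", "arguments": {"squeeze": 20, "targets": [{"dx": 0.11, "dy": 0, "dz": 0.12, "yaw": 0, "fingers": 1}, {"dx": 0.11, "dy": 0, "dz": 0.12, "yaw": 0, "fingers": 1}, {"dx": 0.11, "dy": 0, "dz": 0.12, "yaw": 0, "fingers": 1}, {"dx": 0.11, "dy": 0, "dz": 0.11, "yaw": 0, "fingers": 1}, {"dx": 0.11, "dy": 0, "dz": 0.11, "yaw": 0, "fingers": 1}, {"dx": 0.11, "dy": 0, "dz": 0.11, "yaw": 0, "fingers": 1}, {"dx": 0, "dy": 0, "dz": 0, "yaw": 0, "fingers": 1}, {"dx": 0, "dy": 0, "dz": 0, "yaw": 0, "fingers": 1}]}}

```text
clock: 6.55
position: [0.5953, -0.0059, 0.1118]
tool_rot: [-3.142, 0.0, 1.888]
force: [0.2, -1.2, -2.5]
grip_width: 0.0535
finger_force: 26.7
```

Request:
{"name": "drive_tool", "arguments": {"targets": [{"dx": 0, "dy": 0, "dz": 0, "yaw": 0, "fingers": 0.41}, {"dx": 0, "dy": 0, "dz": 0, "yaw": 0, "fingers": 0.41}, {"dx": 0, "dy": 0, "dz": 0, "yaw": 0, "fingers": 0.41}]}}

```text
clock: 6.85
position: [0.5955, -0.0063, 0.1121]
tool_rot: [3.141, 0.0, 1.887]
force: [-0.1, 0.8, -3.3]
grip_width: 0.0541
finger_force: 26.7
```

```bash
python3 -c "
from h import *
s=readout.observe(); print(s['force'],s['moment'],s['finger_force'],s['grip_width'])"
```

```text
[-0.08824776  0.84417293 -3.31005122] [0.10849593 0.08550498 0.00729997] 26.722688058121093 0.0540844451719071
```

Request:
{"name": "drive_tool", "arguments": {"targets": [{"dx": 0, "dy": 0, "dz": 0, "yaw": 0, "fingers": 0.385}, {"dx": 0, "dy": 0, "dz": 0, "yaw": 0, "fingers": 0.385}]}}

```text
clock: 7.05
position: [0.5953, -0.006, 0.1119]
tool_rot: [3.141, 0.0, 1.888]
force: [0.0, 1.0, -3.1]
grip_width: 0.0542
finger_force: 26.7
```

Request:
{"name": "drive_tool", "arguments": {"targets": [{"dx": 0, "dy": 0, "dz": 0, "yaw": 0, "fingers": 0.37}, {"dx": 0, "dy": 0, "dz": 0, "yaw": 0, "fingers": 0.37}]}}

```text
clock: 7.25
position: [0.5952, -0.0059, 0.1118]
tool_rot: [-3.142, 0.0, 1.888]
force: [0.0, 0.4, -2.4]
grip_width: 0.0544
finger_force: 26.7
```

Request:
{"name": "drive_tool", "arguments": {"targets": [{"dx": 0, "dy": 0, "dz": 0, "yaw": 0, "fingers": 0.36}, {"dx": 0, "dy": 0, "dz": 0, "yaw": 0, "fingers": 0.36}]}}

```text
clock: 7.45
position: [0.5953, -0.0059, 0.1118]
tool_rot: [3.142, 0.0, 1.888]
force: [-0.4, 0.1, -2.1]
grip_width: 0.0546
finger_force: 10.1
```

Request:
{"name": "drive_tool", "arguments": {"targets": [{"dx": 0, "dy": 0, "dz": 0, "yaw": 0, "fingers": 0.35}, {"dx": 0, "dy": 0, "dz": 0, "yaw": 0, "fingers": 0.35}]}}

```text
clock: 7.65
position: [0.5953, -0.0059, 0.1119]
tool_rot: [3.141, 0.0, 1.888]
force: [0.5, -0.2, -0.4]
grip_width: 0.0556
finger_force: 0.7
```

Request:
{"name": "drive_tool", "arguments": {"targets": [{"dx": 0, "dy": 0, "dz": 0.045, "yaw": 0, "fingers": 0.35}, {"dx": 0, "dy": 0, "dz": 0, "yaw": 0, "fingers": 0.357}, {"dx": 0, "dy": 0, "dz": 0, "yaw": 0, "fingers": 0.357}, {"dx": 0, "dy": 0, "dz": 0, "yaw": 0, "fingers": 0.357}]}}

```text
clock: 8.05
position: [0.5951, -0.0059, 0.1071]
tool_rot: [-3.141, -0.0, 1.888]
force: [1.2, -0.0, -2.3]
grip_width: 0.055
finger_force: 7.3
```

Request:
{"name": "drive_tool", "arguments": {"targets": [{"dx": -0.03, "dy": 0, "dz": -0.14, "yaw": 0, "fingers": 0.357}, {"dx": -0.04, "dy": 0, "dz": -0.13, "yaw": 0, "fingers": 0.357}, {"dx": 0, "dy": 0, "dz": 0, "yaw": 0, "fingers": 0.357}]}}

```text
clock: 8.35
position: [0.5986, -0.0135, 0.1368]
tool_rot: [3.139, 0.001, 1.887]
force: [0.9, 0.3, -1.1]
grip_width: 0.0549
finger_force: 5.7
```

```bash
python3 - <<'E'
from h import *
s=readout.observe(); print(s['force'],s['moment'])
a=grab_frame('side')[120:320,180:420];b=grab_frame('wrist')[:,120:520]
cv2.imwrite('pics/l2.png',np.hstack([cv2.resize(a,(400,333)),cv2.resize(b,(278,333))]))
E
```

```text
[ 0.93437099  0.27894153 -1.10181842] [-0.02584425  0.06001632 -0.02701547]
```

View pics/l2.png

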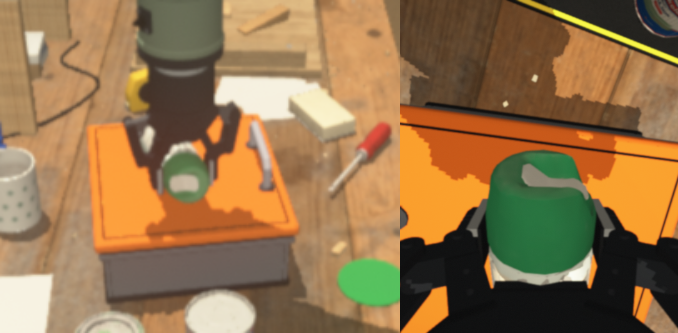

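It pivots: the cap face is turning upward in the wrist view and only about half the weight is carried, so the base is on the lid. I'll continue the arc.

Request:
{"name": "drive_tool", "arguments": {"targets": [{"dx": -0.055, "dy": 0, "dz": -0.13, "yaw": 0, "fingers": 0.357}, {"dx": -0.065, "dy": 0, "dz": -0.12, "yaw": 0, "fingers": 0.357}, {"dx": -0.08, "dy": 0, "dz": -0.115, "yaw": 0, "fingers": 0.357}, {"dx": -0.085, "dy": 0, "dz": -0.11, "yaw": 0, "fingers": 0.357}, {"dx": -0.095, "dy": 0, "dz": -0.1, "yaw": 0, "fingers": 0.357}, {"dx": -0.105, "dy": 0, "dz": -0.095, "yaw": 0, "fingers": 0.357}, {"dx": -0.11, "dy": 0, "dz": -0.085, "yaw": 0, "fingers": 0.357}, {"dx": -0.12, "dy": 0, "dz": -0.075, "yaw": 0, "fingers": 0.357}]}}

```text
clock: 9.25
position: [0.62, -0.0815, 0.218]
tool_rot: [3.141, 0.0, 1.888]
force: [-0.3, -0.3, -1.8]
grip_width: 0.0548
finger_force: 3.3
```

Request:
{"name": "drive_tool", "arguments": {"targets": [{"dx": -0.125, "dy": 0, "dz": -0.065, "yaw": 0, "fingers": 0.357}, {"dx": -0.13, "dy": 0, "dz": -0.05, "yaw": 0, "fingers": 0.357}, {"dx": -0.135, "dy": 0, "dz": -0.04, "yaw": 0, "fingers": 0.357}, {"dx": -0.135, "dy": 0, "dz": -0.03, "yaw": 0, "fingers": 0.357}, {"dx": 0, "dy": 0, "dz": 0, "yaw": 0, "fingers": 0.357}]}}

```text
clock: 9.75
position: [0.6364, -0.1328, 0.2361]
tool_rot: [3.141, 0.001, 1.886]
force: [-1.1, -0.4, -0.4]
grip_width: 0.0547
finger_force: 0.0
```

```bash
python3 - <<'E'
from h import *
s=readout.observe(); print(s['force'],s['moment'])
a=grab_frame('side')[80:320,160:420];b=grab_frame('wrist')[:,100:540];c=grab_frame('scene')[120:320,180:420]
cv2.imwrite('pics/l3.png',np.hstack([cv2.resize(a,(280,258)),cv2.resize(b,(236,258)),cv2.resize(c,(284,258))]))
E
```

```text
[-1.09825031 -0.42989647 -0.41022562] [0.07185017 0.00408696 0.03553268]
```

View pics/l3.png

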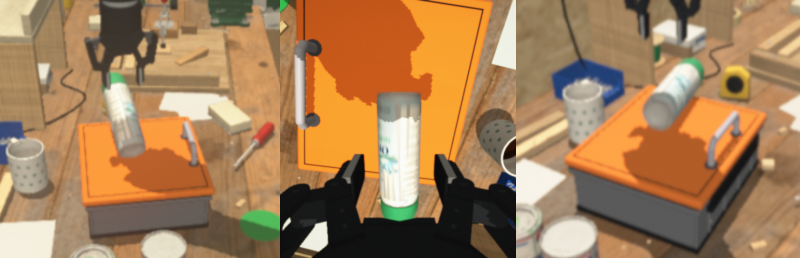

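The base has swung forward under a grip that went slack. The cap is still between the fingers, so I'll close them right away.

Request:
{"name": "drive_tool", "arguments": {"squeeze": 40, "targets": [{"dx": 0, "dy": 0, "dz": 0, "yaw": 0, "fingers": 1}, {"dx": 0, "dy": 0, "dz": 0, "yaw": 0, "fingers": 1}]}}

```text
clock: 10.1
position: [0.636, -0.1297, 0.2357]
tool_rot: [-3.142, -0.0, 1.889]
force: [0.3, -0.7, -0.2]
grip_width: 0.0267
finger_force: 0.0
```

```bash
python3 - <<'E'
from h import *
s=readout.observe(); print(s['force'],s['moment'],s['grip_width'],s['finger_force'])
a=grab_frame('side')[80:320,160:420];b=grab_frame('wrist')[:,100:540];c=grab_frame('scene')[120:320,180:420]
cv2.imwrite('pics/l4.png',np.hstack([cv2.resize(a,(280,258)),cv2.resize(b,(236,258)),cv2.resize(c,(284,258))]))
E
```

```text
[ 0.3249243  -0.74364186 -0.21097921] [ 0.03119749  0.03316988 -0.00248928] 0.026721794885203647 0.0
```

View pics/l4.png

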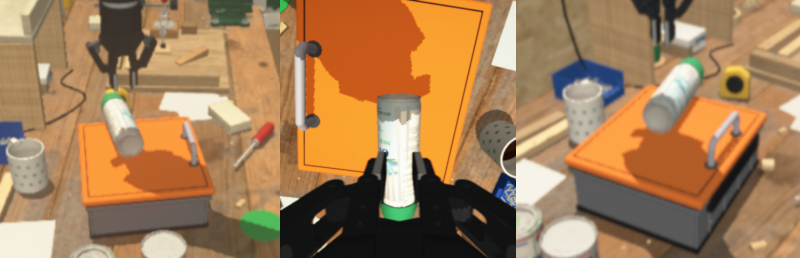

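The can tipped past vertical. In this picture its cap points toward -y (left pane 112,95) with the base at (130,150). I'll measure numerically where it is and whether it's still moving.

```bash
cat > g.py <<'E'
from h import *
def greens(a,n,T=None,roi=None,minA=60):
    hsv=cv2.cvtColor(a,cv2.COLOR_BGR2HSV); g=cv2.inRange(hsv,(45,90,40),(85,255,255))
    cs,_=cv2.findContours(g,0,1); out=[]
    for c in cs:
        A=cv2.contourArea(c)
        if A<minA: continue
        m=cv2.moments(c); u,v=m['m10']/m['m00'],m['m01']/m['m00']; x,y,w,h=cv2.boundingRect(c)
        out.append((round(u,1),round(v,1),A,(x,y,x+w,y+h)))
    return out
def tri(n1,p1,n2,p2):
    o1,d1=ray(n1,*p1);o2,d2=ray(n2,*p2); A=np.c_[d1,-d2]; t=np.linalg.lstsq(A,o2-o1,rcond=None)[0]
    a,b=o1+t[0]*d1,o2+t[1]*d2; return (a+b)/2,np.linalg.norm(a-b)
E
python3 - <<'E'
from g import *
for i in range(2):
    for n in('side','scene'):
        a=grab_frame(n); cv2.imwrite(f'pics/{n}_{i}.png',a)
        print(i,n,[x for x in greens(a,n,minA=20) if 200<x[0]<340 and x[1]<300])
s=readout.observe(); print(s['clock'],s['force'])
a=cv2.imread('pics/side_1.png'); b=cv2.imread('pics/l4.png')
print(tri('side',(281,220),'scene',(180+(655-516)/1.183,120+118/1.29)))
# absdiff motion
for n in('side','scene'):
    d=cv2.absdiff(cv2.imread(f'pics/{n}_0.png'),cv2.imread(f'pics/{n}_1.png')).max(2); ys,xs=np.where(d>40); print(n,len(xs),xs.min() if len(xs) else 0,xs.max() if len(xs) else 0)
E
```

```text
0 side [(262.0, 169.8, 55.5, (255, 167, 273, 177))]
0 scene [(330.9, 169.3, 61.0, (322, 165, 338, 180)), (298.5, 160.9, 28.5, (297, 156, 301, 167))]
1 side [(262.0, 169.8, 55.5, (255, 167, 273, 177))]
1 scene [(330.9, 169.4, 62.0, (322, 165, 338, 180)), (298.6, 160.8, 27.5, (297, 156, 301, 167))]
10.45 [-0.17592315 -0.27805587  0.41457187]
(array([ 0.62600622, -0.0871934 ,  0.12455011]), np.float64(0.009070595015731353))
side 87 261 304
scene 2 321 322
```

The can is at rest on the lid, flipped, with its cap toward -y. I'll back up, open and re-measure with the wrist camera.

Request:
{"name": "drive_tool", "arguments": {"targets": [{"dx": 0, "dy": 0, "dz": -0.3, "yaw": 0, "fingers": 0}, {"dx": -0.2, "dy": 0, "dz": -0.3, "yaw": 0, "fingers": 0}, {"dx": -0.2, "dy": 0, "dz": -0.35, "yaw": 0, "fingers": 0}, {"dx": 0, "dy": 0, "dz": 0, "yaw": 0, "fingers": 0}, {"dx": 0, "dy": 0, "dz": 0, "yaw": 0, "fingers": 0}]}}

```text
clock: 10.95
position: [0.6486, -0.1688, 0.3312]
tool_rot: [3.141, 0.0, 1.887]
force: [-0.2, -0.2, -0.1]
grip_width: 0.0723
finger_force: 0.0
```

```bash
cat > can.py <<'E'
from g import *
T=tcp(); a=grab_frame('wrist'); cv2.imwrite('pics/w5.png',a); np.save('T5.npy',T); print(T[:3,3],readout.observe()['tool_rot'])
hsv=cv2.cvtColor(a,cv2.COLOR_BGR2HSV)
print(greens(a,'wrist',minA=100))
w=cv2.inRange(hsv,(0,0,110),(180,75,255)); w|=cv2.inRange(hsv,(45,90,40),(85,255,255)); w=cv2.morphologyEx(w,cv2.MORPH_OPEN,np.ones((5,5)))
cs,_=cv2.findContours(w,0,1)
for c in cs:
    if cv2.contourArea(c)>2500:
        x,y,ww,h=cv2.boundingRect(c); print('white',cv2.contourArea(c),(x,y,x+ww,y+h), cv2.minAreaRect(c))
E
python3 can.py
```

```text
[ 0.64859562 -0.16884442  0.33119556] [-3.14120155e+00 -5.64441266e-04  1.88782733e+00]
[(321.0, 295.0, 1376.5, (295, 274, 349, 314)), (125.0, 4.5, 391.0, (98, 0, 151, 12))]
white 6264.5 (62, 254, 191, 362) ((111.23217010498047, 310.7077331542969), (135.5225830078125, 88.90463256835938), 30.86681365966797)
white 10177.0 (292, 120, 352, 314) ((321.5, 216.5), (193.0, 59.0), 90.0)
white 9612.0 (462, 0, 592, 108) ((526.637451171875, 50.47970962524414), (108.88782501220703, 103.4151611328125), 14.796761512756348)
```

```bash
python3 - <<'E'
from g import *
T=np.load('T5.npy'); a=cv2.imread('pics/w5.png'); hsv=cv2.cvtColor(a,cv2.COLOR_BGR2HSV)
w=cv2.inRange(hsv,(0,0,110),(180,75,255))|cv2.inRange(hsv,(45,90,40),(85,255,255))
for v in(130,150,200,250,270,280,290,300,308):
    r=np.where(w[v,270:375])[0]+270; print(v,r.min(),r.max(),np.round(onz('wrist',(r.min()+r.max())/2,v,.129,T)[:2],4))
for v in(120,274,314): print(v,np.round(onz('wrist',321,v,.129,T),4))
E
```

```text
130 292 351 [ 0.626  -0.1006]
150 292 351 [ 0.6316 -0.1176]
200 293 350 [ 0.6463 -0.1627]
250 295 348 [ 0.6623 -0.2115]
270 295 348 [ 0.669  -0.2322]
280 295 347 [ 0.672  -0.2429]
290 297 346 [ 0.676  -0.2535]
300 299 341 [ 0.6781 -0.265 ]
308 304 338 [ 0.682  -0.2736]
120 [ 0.6229 -0.0924  0.129 ]
274 [ 0.6699 -0.2365  0.129 ]
314 [ 0.6842 -0.2804  0.129 ]
```

Request:
{"name": "drive_tool", "arguments": {"squeeze": 20, "targets": [{"dx": -0.256, "dy": 0, "dz": 0, "yaw": 0, "fingers": 0}, {"dx": -0.255, "dy": 0, "dz": 0.1, "yaw": 0, "fingers": 0}, {"dx": -0.255, "dy": 0, "dz": 0.2, "yaw": 0, "fingers": 0}, {"dx": 0, "dy": 0, "dz": 0.35, "yaw": 0, "fingers": 0}, {"dx": 0, "dy": 0, "dz": 0.35, "yaw": 0, "fingers": 0}, {"dx": 0, "dy": 0, "dz": 0.35, "yaw": 0, "fingers": 0}, {"dx": 0, "dy": 0, "dz": 0.3, "yaw": 0, "fingers": 0}, {"dx": 0, "dy": 0, "dz": 0.3, "yaw": 0, "fingers": 0}, {"dx": 0, "dy": 0, "dz": 0.2, "yaw": 0, "fingers": 0}, {"dx": 0, "dy": 0, "dz": 0.095, "yaw": 0, "fingers": 0}, {"dx": 0, "dy": 0, "dz": 0, "yaw": 0, "fingers": 0.358}, {"dx": 0, "dy": 0, "dz": 0, "yaw": 0, "fingers": 0.358}, {"dx": 0, "dy": 0, "dz": 0, "yaw": 0, "fingers": 0.358}, {"dx": 0, "dy": 0, "dz": 0, "yaw": 0, "fingers": 0.358}]}}

```text
clock: 12.4
position: [0.6728, -0.2413, 0.1073]
tool_rot: [3.141, 0.001, 1.888]
force: [-0.4, 1.2, 0.3]
grip_width: 0.0549
finger_force: 0.0
```

Request:
{"name": "drive_tool", "arguments": {"targets": [{"dx": 0, "dy": 0, "dz": 0, "yaw": 0, "fingers": 0.364}, {"dx": 0, "dy": 0, "dz": 0, "yaw": 0, "fingers": 0.364}]}}

```text
clock: 12.6
position: [0.6726, -0.2412, 0.1067]
tool_rot: [3.141, 0.0, 1.888]
force: [-0.4, 0.6, -0.5]
grip_width: 0.0543
finger_force: 0.0
```

Request:
{"name": "drive_tool", "arguments": {"targets": [{"dx": 0, "dy": 0, "dz": 0, "yaw": 0, "fingers": 0.374}, {"dx": 0, "dy": 0, "dz": 0, "yaw": 0, "fingers": 0.374}]}}

```text
clock: 12.8
position: [0.6727, -0.2412, 0.1067]
tool_rot: [3.141, 0.0, 1.888]
force: [-0.5, -0.8, 4.8]
grip_width: 0.0535
finger_force: 13.5
```

```bash
python3 - <<'E'
from g import *
s=readout.observe(); print(s['finger_force'],s['grip_width'])
a=grab_frame('wrist'); hsv=cv2.cvtColor(a,cv2.COLOR_BGR2HSV); print(greens(a,'wrist',minA=50))
w=cv2.inRange(hsv,(0,0,110),(180,75,255))|cv2.inRange(hsv,(45,90,40),(85,255,255))
for v in (200,240,280,300,320,340,360):
    r=np.where(w[v,250:420])[0]+250; print(v,(r.min(),r.max()) if len(r) else 0)
print(proj('wrist',(.6728,-.2413,.129),tcp()))
cv2.imwrite('pics/w6.png',a)
E
```

```text
13.531429914291948 0.05353540755845593
[(321.8, 372.8, 8450.5, (245, 316, 400, 412)), (263.9, 101.3, 461.0, (230, 89, 301, 116))]
200 (np.int64(250), np.int64(406))
240 (np.int64(250), np.int64(404))
280 (np.int64(250), np.int64(402))
300 (np.int64(250), np.int64(409))
320 (np.int64(250), np.int64(419))
340 (np.int64(250), np.int64(415))
360 (np.int64(250), np.int64(395))
(np.float64(321.44757228953176), np.float64(328.78213598606465))
```

```bash
python3 - <<'E'
from g import *
T=tcp()
for v in(316,412): print(v,onz('wrist',322,v,.156,T))
E
```

```text
316 [ 0.66665446 -0.22181565  0.156     ]
412 [ 0.67729342 -0.2542719   0.156     ]
```

Request:
{"name": "drive_tool", "arguments": {"targets": [{"dx": 0, "dy": 0, "dz": 0, "yaw": 0, "fingers": 0.33}, {"dx": 0, "dy": 0, "dz": 0, "yaw": 0, "fingers": 0.33}, {"dx": 0.08, "dy": 0, "dz": 0, "yaw": 0, "fingers": 0.33}, {"dx": 0, "dy": 0, "dz": 0, "yaw": 0, "fingers": 0.355}, {"dx": 0, "dy": 0, "dz": 0, "yaw": 0, "fingers": 0.36}, {"dx": 0, "dy": 0, "dz": 0, "yaw": 0, "fingers": 0.364}, {"dx": 0, "dy": 0, "dz": 0, "yaw": 0, "fingers": 0.364}]}}

```text
clock: 13.55
position: [0.6699, -0.2335, 0.1062]
tool_rot: [-3.142, -0.0, 1.888]
force: [-0.3, 0.5, -0.8]
grip_width: 0.0549
finger_force: 21.3
```

Request:
{"name": "drive_tool", "arguments": {"targets": [{"dx": 0, "dy": 0, "dz": 0, "yaw": 0, "fingers": 0.356}, {"dx": 0, "dy": 0, "dz": 0, "yaw": 0, "fingers": 0.356}]}}

```text
clock: 13.75
position: [0.6699, -0.2336, 0.1062]
tool_rot: [-3.141, 0.0, 1.888]
force: [0.6, 0.3, -1.7]
grip_width: 0.0553
finger_force: 14.0
```

Request:
{"name": "drive_tool", "arguments": {"targets": [{"dx": 0.03, "dy": 0, "dz": -0.13, "yaw": 0, "fingers": 0.356}, {"dx": 0.04, "dy": 0, "dz": -0.125, "yaw": 0, "fingers": 0.356}, {"dx": 0, "dy": 0, "dz": 0, "yaw": 0, "fingers": 0.356}]}}

```text
clock: 14.05
position: [0.6688, -0.2266, 0.1346]
tool_rot: [3.139, 0.002, 1.888]
force: [0.7, -0.5, -2.2]
grip_width: 0.0552
finger_force: 11.2
```

Request:
{"name": "drive_tool", "arguments": {"targets": [{"dx": 0, "dy": 0, "dz": 0, "yaw": 0, "fingers": 0.353}, {"dx": 0, "dy": 0, "dz": 0, "yaw": 0, "fingers": 0.353}]}}

```text
clock: 14.25
position: [0.6677, -0.2269, 0.1317]
tool_rot: [3.142, 0.0, 1.888]
force: [1.2, -1.3, -1.9]
grip_width: 0.0554
finger_force: 6.4
```

```bash
cat > ck.py <<'E'
from g import *
F=[];
for i in range(3):
    n=('scene','side','wrist')[i]; a=grab_frame(n); cv2.imwrite(f'pics/ck_{n}.png',a); s=readout.observe(); F.append(np.r_[s['force'],s['moment']])
    print(n,[x for x in greens(a,n,minA=20) if (n=='wrist' or (200<x[0]<345 and x[1]<300))])
print(np.round(np.mean(F,0),2),s['finger_force'],s['grip_width'],s['clock'])
E
python3 ck.py
```

```text
scene [(298.5, 162.1, 22.5, (297, 158, 301, 167)), (326.3, 157.4, 74.0, (317, 153, 334, 165))]
side [(263.2, 159.8, 69.5, (256, 156, 272, 168))]
wrist [(322.5, 381.9, 6916.5, (244, 335, 401, 412)), (269.5, 123.9, 332.0, (240, 112, 303, 141)), (273.9, 40.4, 37.0, (270, 34, 279, 47))]
[ 0.31 -0.5  -1.85 -0.05 -0.14 -0.06] 6.3747439608414425 0.05538802363426845 14.4
```

```bash
cat > base.py <<'E'
from g import *
import sys
# predicted base silhouette row for tilt th, given pivot on can axis at TCP+.0215 in z, 157mm from base
def pred(T,th,L=157e-3,r=.029):
    ex=T[:3,0]*np.sign(float(sys.argv[2])) ; ez=np.array([0,0,1.]); P=T[:3,3]+ez*.0225
    ax=-ex*np.cos(th)-0*ez; a=ex*np.cos(th)-ez*np.sin(th); n=ex*np.sin(th)+ez*np.cos(th)
    B=P+a*L; return proj('wrist',B+n*r,T)[1],proj('wrist',B-n*r,T)[1],(B-n*r)[2]
a=cv2.imread(sys.argv[1]); T=tcp(); h=cv2.cvtColor(a,cv2.COLOR_BGR2HSV)
for u in(310,322,334):
    col=h[:,u]; sat=(col[:,1]>140)&(col[:,0]<22); tr=np.where(np.diff(sat.astype(int)))[0]; print(u,tr)
for t in range(0,100,10): print(t,np.round(pred(T,np.radians(t)),3))
E
python3 base.py pics/ck_wrist.png 1
```

```text
310 []
322 []
334 []
0 [-3.64730e+02 -1.35214e+02  1.25000e-01]
10 [-2.33959e+02 -6.64530e+01  9.80000e-02]
20 [-1.42475e+02 -1.00570e+01  7.30000e-02]
30 [-7.2245e+01  3.8249e+01  5.0000e-02]
40 [-1.4914e+01  8.1051e+01  3.1000e-02]
50 [3.40170e+01 1.20052e+02 1.50000e-02]
60 [7.72500e+01 1.56455e+02 3.00000e-03]
70 [ 1.16548e+02  1.91173e+02 -4.00000e-03]
80 [ 1.53151e+02  2.24948e+02 -6.00000e-03]
90 [ 1.87992e+02  2.58433e+02 -3.00000e-03]
```

Request:
{"name": "drive_tool", "arguments": {"targets": [{"dx": 0.055, "dy": 0, "dz": -0.125, "yaw": 0, "fingers": 0.354}, {"dx": 0.065, "dy": 0, "dz": -0.12, "yaw": 0, "fingers": 0.354}, {"dx": 0.08, "dy": 0, "dz": -0.11, "yaw": 0, "fingers": 0.354}, {"dx": 0.085, "dy": 0, "dz": -0.11, "yaw": 0, "fingers": 0.354}, {"dx": 0, "dy": 0, "dz": 0, "yaw": 0, "fingers": 0.354}]}}

```text
clock: 14.9
position: [0.6596, -0.1983, 0.1806]
tool_rot: [3.139, 0.001, 1.889]
force: [0.1, -1.2, -0.5]
grip_width: 0.0554
finger_force: 4.8
```

```bash
python3 ck.py; python3 base.py pics/ck_wrist.png 1 | head -6; python3 - <<'E'
from g import *
# body: white-ish blob in side and scene within lid region
for n in('side','scene'):
    a=cv2.imread(f'pics/ck_{n}.png'); h=cv2.cvtColor(a,cv2.COLOR_BGR2HSV); w=cv2.inRange(h,(0,0,130),(180,80,255)); w[:140]=0;w[260:]=0;w[:,:240]=0;w[:,340:]=0
    cs,_=cv2.findContours(w,0,1); c=max(cs,key=cv2.contourArea); r=cv2.minAreaRect(c); print(n,cv2.contourArea(c),cv2.boundingRect(c),np.round(cv2.boxPoints(r)).tolist())
E
```

```text
scene [(318.2, 140.8, 195.5, (304, 132, 329, 150))]
side [(266.0, 148.5, 150.0, (256, 143, 278, 157))]
wrist [(322.0, 365.6, 13020.0, (241, 324, 406, 416)), (278.9, 119.5, 133.5, (254, 107, 305, 142))]
[ 0.86 -1.18 -1.26 -0.09 -0.21 -0.06] 4.772560142566817 0.055029110605812843 15.05
310 []
322 []
334 []
0 [-3.64550e+02 -1.35226e+02  1.72000e-01]
10 [-2.33905e+02 -6.64970e+01  1.45000e-01]
20 [-1.42483e+02 -1.01190e+01  1.20000e-01]
side 1668.0 (257, 153, 38, 72) [[254.0, 156.0], [280.0, 150.0], [296.0, 221.0], [270.0, 227.0]]
scene 1843.0 (286, 145, 47, 77) [[282.0, 216.0], [304.0, 142.0], [336.0, 152.0], [314.0, 226.0]]
```

```bash
python3 - <<'E'
from g import *
print('base low',tri('side',(283,222),'scene',(298,219)))
print('top',tri('side',(266,148.5),'scene',(318,140.8)))
E
```

```text
base low (array([ 0.62155702, -0.08490828,  0.11509896]), np.float64(0.000629618912436758))
top (array([ 0.66520872, -0.20844271,  0.22904507]), np.float64(0.0029241492668153173))
```

Request:
{"name": "drive_tool", "arguments": {"targets": [{"dx": 0.095, "dy": 0, "dz": -0.095, "yaw": 0, "fingers": 0.358}, {"dx": 0.105, "dy": 0, "dz": -0.09, "yaw": 0, "fingers": 0.358}, {"dx": 0.11, "dy": 0, "dz": -0.08, "yaw": 0, "fingers": 0.358}, {"dx": 0.12, "dy": 0, "dz": -0.07, "yaw": 0, "fingers": 0.358}, {"dx": 0, "dy": 0, "dz": 0, "yaw": 0, "fingers": 0.358}]}}

```text
clock: 15.55
position: [0.6457, -0.1566, 0.2132]
tool_rot: [3.14, -0.0, 1.89]
force: [0.1, -0.7, -0.2]
grip_width: 0.0546
finger_force: 8.5
```

```bash
cat > ck2.py <<'E'
import subprocess; from g import *
for n in('side','scene'):
    a=cv2.imread(f'pics/ck_{n}.png'); h=cv2.cvtColor(a,cv2.COLOR_BGR2HSV); w=cv2.inRange(h,(0,0,130),(180,80,255)); w[:130]=0;w[270:]=0;w[:,:240]=0;w[:,340:]=0
    cs,_=cv2.findContours(w,0,1); c=max(cs,key=cv2.contourArea); r=cv2.minAreaRect(c); print(n,cv2.contourArea(c),cv2.boundingRect(c),np.round(cv2.boxPoints(r)).tolist())
E
python3 ck.py; python3 ck2.py
```

```text
scene [(307.2, 135.3, 392.0, (294, 125, 322, 146))]
side [(271.2, 146.1, 287.5, (260, 137, 284, 156))]
wrist [(321.3, 341.7, 20774.5, (236, 270, 411, 416))]
[ 1.04 -0.44  0.58 -0.14 -0.34 -0.02] 8.47055135120172 0.05500867562812025 15.7
side 1747.0 (257, 151, 39, 75) [[256.0, 155.0], [287.0, 151.0], [296.0, 223.0], [265.0, 227.0]]
scene 2054.5 (284, 143, 37, 80) [[282.0, 219.0], [293.0, 142.0], [322.0, 146.0], [311.0, 223.0]]
```

Request:
{"name": "drive_tool", "arguments": {"targets": [{"dx": 0.125, "dy": 0, "dz": -0.06, "yaw": 0, "fingers": 0.358}, {"dx": 0.13, "dy": 0, "dz": -0.05, "yaw": 0, "fingers": 0.358}, {"dx": 0.135, "dy": 0, "dz": -0.035, "yaw": 0, "fingers": 0.358}, {"dx": 0.135, "dy": 0, "dz": -0.03, "yaw": 0, "fingers": 0.358}, {"dx": 0, "dy": 0, "dz": 0, "yaw": 0, "fingers": 0.358}]}}

```text
clock: 16.2
position: [0.6289, -0.1062, 0.2297]
tool_rot: [3.141, -0.001, 1.89]
force: [0.6, 0.9, -2.3]
grip_width: 0.0551
finger_force: 9.4
```

```bash
python3 ck.py; python3 ck2.py
```

```text
scene [(295.0, 141.2, 561.5, (281, 129, 311, 153))]
side [(278.0, 155.8, 366.0, (266, 143, 291, 166))]
wrist [(315.3, 312.4, 21467.0, (234, 227, 412, 412)), (74.4, 22.8, 4193.5, (20, 0, 122, 55))]
[ 0.22 -0.3  -2.23 -0.11 -0.04  0.02] 9.397390083759092 0.05465419370778858 16.35
side 1643.5 (265, 163, 32, 70) [[265.0, 166.0], [294.0, 163.0], [301.0, 231.0], [271.0, 234.0]]
scene 2085.5 (280, 152, 32, 78) [[280.0, 152.0], [311.0, 152.0], [311.0, 229.0], [280.0, 229.0]]
```

```bash
python3 - <<'E'
from g import *
b,e=tri('side',(286,230),'scene',(295.5,226)); t,e2=tri('side',(279.5,164.5),'scene',(295.5,153)); d=t-b
print(b,e,t,e2,d,np.degrees(np.arctan2(d[2],np.hypot(*d[:2]))))
E
```

```text
[ 0.61411165 -0.06738745  0.10831809] 0.0022264486091159723 [ 0.62500906 -0.09119515  0.25241927] 4.453039566439477e-05 [ 0.01089741 -0.0238077   0.14410117] 79.70170034751824
```

Request:
{"name": "drive_tool", "arguments": {"targets": [{"dx": 0.1, "dy": 0, "dz": 0, "yaw": 0, "fingers": 0.358}, {"dx": 0.1, "dy": 0, "dz": 0, "yaw": 0, "fingers": 0.358}, {"dx": 0, "dy": 0, "dz": 0.03, "yaw": 0, "fingers": 0.358}, {"dx": 0, "dy": 0, "dz": 0, "yaw": 0, "fingers": 0.358}]}}

```text
clock: 16.75
position: [0.6227, -0.0896, 0.2259]
tool_rot: [-3.141, -0.0, 1.889]
force: [-0.2, 0.4, -1.9]
grip_width: 0.0551
finger_force: 9.4
```

Request:
{"name": "drive_tool", "arguments": {"targets": [{"dx": 0.02, "dy": 0, "dz": 0.03, "yaw": 0, "fingers": 0.358}, {"dx": 0, "dy": 0, "dz": 0, "yaw": 0, "fingers": 0.358}]}}

```text
clock: 16.95
position: [0.6228, -0.0883, 0.2238]
tool_rot: [3.14, 0.001, 1.888]
force: [0.4, -0.8, 4.1]
grip_width: 0.0549
finger_force: 10.0
```

```bash
python3 ck.py; python3 ck2.py
```

```text
scene [(290.8, 148.0, 591.5, (276, 135, 307, 160))]
side [(280.9, 163.9, 337.5, (268, 154, 294, 173))]
wrist [(315.1, 311.5, 21510.5, (234, 226, 413, 412)), (71.4, 34.1, 6549.5, (17, 0, 122, 79))]
[ 0.13  0.93  4.12  0.22 -0.25  0.01] 10.033844663266791 0.05504655014993195 17.1
side 1624.0 (268, 169, 31, 72) [[268.0, 170.0], [297.0, 169.0], [298.0, 240.0], [269.0, 240.0]]
scene 2120.0 (276, 159, 36, 78) [[276.0, 159.0], [311.0, 159.0], [311.0, 236.0], [276.0, 236.0]]
```

Request:
{"name": "drive_tool", "arguments": {"squeeze": 40, "targets": [{"dx": 0, "dy": 0, "dz": 0.02, "yaw": 0, "fingers": 0.358}, {"dx": 0, "dy": 0, "dz": 0, "yaw": 0, "fingers": 0.358}, {"dx": 0, "dy": 0, "dz": 0, "yaw": 0, "fingers": 1}, {"dx": 0, "dy": 0, "dz": 0, "yaw": 0, "fingers": 1}, {"dx": 0, "dy": 0, "dz": 0, "yaw": 0, "fingers": 1}]}}

```text
clock: 17.6
position: [0.6235, -0.0885, 0.2227]
tool_rot: [3.138, 0.001, 1.887]
force: [1.4, 0.2, 16.8]
grip_width: 0.0541
finger_force: 36.0
```

```bash
python3 ck.py; python3 ck2.py; python3 - <<'E'
from g import *
# expected projections of vertical can with base centre beneath TCP
p=tcp()[:3,3]
for n in('side','scene'): print(n,[np.round(proj(n,(p[0],p[1],z)),1) for z in(.1,.146,.246)])
def edges(n,rows):
    a=cv2.imread(f'pics/ck_{n}.png'); h=cv2.cvtColor(a,cv2.COLOR_BGR2HSV); w=cv2.inRange(h,(0,0,120),(180,85,255))
    for v in rows:
        r=np.where(w[v,255:325])[0]+255; print(n,v,r.min(),r.max(),(r.min()+r.max())/2)
edges('side',range(178,240,10)); edges('scene',range(165,232,10))
E
```

```text
scene [(290.4, 148.0, 595.0, (276, 135, 307, 160))]
side [(280.2, 163.5, 361.5, (268, 150, 293, 174))]
wrist [(315.8, 311.2, 21588.0, (234, 226, 414, 413)), (68.9, 33.7, 6516.5, (14, 0, 119, 78))]
[ 1.52  0.48 15.25  0.34 -0.56 -0.03] 36.009463258087635 0.053726853829212246 17.75
side 1640.0 (264, 166, 35, 75) [[264.0, 166.0], [296.0, 165.0], [299.0, 239.0], [267.0, 241.0]]
scene 2147.0 (275, 159, 37, 78) [[275.0, 159.0], [311.0, 159.0], [311.0, 236.0], [275.0, 236.0]]
side [array([282.4, 226.9]), array([281.8, 209.3]), array([280.2, 168. ])]
scene [array([298.8, 224.2]), array([297.8, 204.3]), array([295.3, 156.9])]
side 178 264 324 294.0
side 188 268 296 282.0
side 198 271 296 283.5
side 208 272 297 284.5
side 218 273 297 285.0
side 228 274 298 286.0
side 238 277 294 285.5
scene 165 276 309 292.5
scene 175 269 307 288.0
scene 185 255 307 281.0
scene 195 268 306 287.0
scene 205 278 306 292.0
scene 215 279 306 292.5
scene 225 279 306 292.5
```

```bash
python3 - <<'E'
from g import *
p=tcp()[:3,3]
print('side expected bottom',proj('side',(p[0],p[1]+.029,.1)),'shifted +10',proj('side',(p[0],p[1]+.039,.1)))
o=onz('side',284,240.5,.1); print(o,'base y',o[1]-.029,'tcp y',p[1])
c=camera_info('scene')['T']; d=(np.array(c)[:2,3]-p[:2]); d/=np.linalg.norm(d)
print('scene expected bottom',proj('scene',(*(p[:2]+.029*d),.1)))
o=onz('scene',292.5,236.5,.1); print(o[:2]-.029*d)
E
```

```text
side expected bottom (np.float64(281.409492563147), np.float64(234.69427252590597)) shifted +10 (np.float64(281.0447430150339), np.float64(237.46732242942457))
[ 0.61645945 -0.03896637  0.1       ] base y -0.06796637470952135 tcp y -0.08849828655561505
scene expected bottom (np.float64(299.15627859114267), np.float64(231.77703172660458))
[ 0.62281581 -0.06748662]
```

The can leans about 6–7° with its cap toward -y. I'll loosen slightly and shift the cap over the base while it's lightly pressed on the lid.

Request:
{"name": "drive_tool", "arguments": {"targets": [{"dx": 0, "dy": 0, "dz": -0.02, "yaw": 0, "fingers": 0.362}, {"dx": 0, "dy": 0, "dz": 0, "yaw": 0, "fingers": 0.362}, {"dx": 0.05, "dy": 0, "dz": 0, "yaw": 0, "fingers": 0.362}, {"dx": 0.05, "dy": 0, "dz": 0, "yaw": 0, "fingers": 0.362}, {"dx": 0.05, "dy": 0, "dz": 0, "yaw": 0, "fingers": 0.362}, {"dx": 0, "dy": 0, "dz": 0.01, "yaw": 0, "fingers": 0.362}, {"dx": 0, "dy": 0, "dz": 0, "yaw": 0, "fingers": 0.362}]}}

```text
clock: 18.45
position: [0.6177, -0.0736, 0.2227]
tool_rot: [3.141, 0.0, 1.888]
force: [-0.9, -0.1, 5.0]
grip_width: 0.0544
finger_force: 18.7
```

```bash
cat > tilt.py <<'E'
from g import *
from scipy.optimize import least_squares
def mids(n,rows,lo,hi):
    a=cv2.imread(f'pics/ck_{n}.png'); h=cv2.cvtColor(a,cv2.COLOR_BGR2HSV); w=cv2.inRange(h,(0,0,120),(180,85,255)); out=[]
    for v in rows:
        r=np.where(w[v,lo:hi])[0]+lo
        if len(r): out.append((v,r.min(),r.max()))
    return out
E
python3 ck.py; python3 ck2.py; python3 - <<'E'
from tilt import *
p=tcp()[:3,3]; print(p)
print(mids('side',range(190,250,6),262,303)); print(mids('scene',range(200,246,6),262,316))
print(mids('scene',range(160,180,4),272,316))
c=camera_info('scene')['T']; d=(np.array(c)[:2,3]-p[:2]); d/=np.linalg.norm(d)
for n in('side','scene'):
    b=[r for r in ((240),)]
E
```

```text
scene [(287.1, 151.9, 636.0, (272, 138, 304, 165))]
side [(283.1, 168.7, 358.0, (269, 158, 296, 178))]
wrist [(314.6, 310.1, 21593.5, (234, 222, 414, 412)), (73.0, 44.1, 7937.0, (21, 0, 124, 96))]
[-0.74  0.32  5.35  0.1   0.34  0.01] 18.692507780287997 0.05488427470053413 18.6
side 1622.0 (266, 170, 35, 74) [[266.0, 170.0], [299.0, 169.0], [300.0, 243.0], [267.0, 244.0]]
scene 2098.0 (272, 161, 37, 80) [[272.0, 163.0], [307.0, 161.0], [311.0, 239.0], [276.0, 241.0]]
[ 0.61773392 -0.07378745  0.222769  ]
[(190, np.int64(271), np.int64(298)), (196, np.int64(272), np.int64(298)), (202, np.int64(273), np.int64(298)), (208, np.int64(273), np.int64(299)), (214, np.int64(274), np.int64(299)), (220, np.int64(274), np.int64(300)), (226, np.int64(275), np.int64(300)), (232, np.int64(276), np.int64(300)), (238, np.int64(277), np.int64(300))]
[(200, np.int64(262), np.int64(304)), (206, np.int64(276), np.int64(304)), (212, np.int64(276), np.int64(304)), (218, np.int64(277), np.int64(304)), (224, np.int64(277), np.int64(304)), (230, np.int64(277), np.int64(304)), (236, np.int64(278), np.int64(303))]
[(160, np.int64(305), np.int64(306)), (164, np.int64(273), np.int64(306)), (168, np.int64(272), np.int64(306)), (172, np.int64(273), np.int64(309)), (176, np.int64(273), np.int64(304))]
```

```bash
python3 - <<'E'
from g import *
p=tcp()[:3,3]
o=onz('side',288.5,242.5,.1); print('side base',o[0],o[1]-.029)
c=camera_info('scene')['T']; d=(np.array(c)[:2,3]-p[:2]); d/=np.linalg.norm(d)
o=onz('scene',290.5,239.5,.1); print('scene base',o[:2]-.029*d,p)
E
```

```text
side base 0.6065011520729139 -0.06129277927046603
scene base [ 0.61904515 -0.05690013] [ 0.61773392 -0.07378745  0.222769  ]
```

Request:
{"name": "drive_tool", "arguments": {"squeeze": 40, "targets": [{"dx": 0, "dy": 0, "dz": 0, "yaw": 0, "fingers": 1}, {"dx": 0, "dy": 0, "dz": 0, "yaw": 0, "fingers": 1}, {"dx": 0, "dy": 0, "dz": -0.2, "yaw": 0, "fingers": 1}, {"dx": 0, "dy": 0, "dz": -0.25, "yaw": 0, "fingers": 1}, {"dx": 0, "dy": 0, "dz": -0.25, "yaw": 0, "fingers": 1}, {"dx": 0, "dy": 0, "dz": -0.2, "yaw": 0, "fingers": 1}, {"dx": 0.15, "dy": -0.05, "dz": -0.1, "yaw": 0, "fingers": 1}, {"dx": 0.28, "dy": -0.1, "dz": 0, "yaw": 0, "fingers": 1}, {"dx": 0.28, "dy": -0.1, "dz": 0, "yaw": 0, "fingers": 1}, {"dx": 0.28, "dy": -0.1, "dz": 0, "yaw": 0, "fingers": 1}, {"dx": 0.28, "dy": -0.1, "dz": 0, "yaw": 0, "fingers": 1}, {"dx": 0.28, "dy": -0.1, "dz": 0, "yaw": 0, "fingers": 1}, {"dx": 0.28, "dy": -0.1, "dz": 0, "yaw": 0, "fingers": 1}, {"dx": 0.28, "dy": -0.1, "dz": 0, "yaw": 0, "fingers": 1}, {"dx": 0.28, "dy": -0.1, "dz": 0, "yaw": 0, "fingers": 1}, {"dx": 0.28, "dy": -0.1, "dz": 0, "yaw": 0, "fingers": 1}, {"dx": 0.15, "dy": -0.05, "dz": 0, "yaw": 0, "fingers": 1}, {"dx": 0, "dy": 0, "dz": 0, "yaw": 0, "fingers": 1}]}}

```text
clock: 20.4
position: [0.4327, 0.1649, 0.322]
tool_rot: [-3.141, -0.001, 1.892]
force: [0.6, -0.6, -2.3]
grip_width: 0.0534
finger_force: 41.3
```

Request:
{"name": "drive_tool", "arguments": {"targets": [{"dx": 0, "dy": 0, "dz": 0.2, "yaw": 0, "fingers": 1}, {"dx": 0, "dy": 0, "dz": 0.3, "yaw": 0, "fingers": 1}, {"dx": 0, "dy": 0, "dz": 0.3, "yaw": 0, "fingers": 1}, {"dx": 0, "dy": 0, "dz": 0.3, "yaw": 0, "fingers": 1}, {"dx": 0, "dy": 0, "dz": 0.3, "yaw": 0, "fingers": 1}, {"dx": 0, "dy": 0, "dz": 0.2, "yaw": 0, "fingers": 1}, {"dx": 0, "dy": 0, "dz": 0.1, "yaw": 0, "fingers": 1}, {"dx": 0, "dy": 0, "dz": 0, "yaw": 0, "fingers": 1}, {"dx": 0, "dy": 0, "dz": 0, "yaw": 0, "fingers": 1}]}}

```text
clock: 21.3
position: [0.435, 0.1628, 0.153]
tool_rot: [3.141, -0.0, 1.888]
force: [0.5, 0.0, -2.3]
grip_width: 0.0531
finger_force: 41.3
```

```bash
cat > pad.py <<'E'
from g import *
p=tcp()[:3,3]; print('tcp',p)
for n in('side','scene'):
    a=grab_frame(n); cv2.imwrite(f'pics/p_{n}.png',a); h=cv2.cvtColor(a,cv2.COLOR_BGR2HSV)
    u0,v0=proj(n,(p[0],p[1],.07)); u0,v0=int(u0),int(v0); print(n,u0,v0,'padctr',np.round(proj(n,(.43,.1785,.005))),[x for x in greens(a,n,minA=20) if abs(x[0]-u0)<90 and abs(x[1]-v0)<150])
    w=cv2.inRange(h,(0,0,110),(180,90,255)); w[:, :u0-45]=0; w[:,u0+45:]=0; w[:v0-120]=0; w[v0+110:]=0
    cs,_=cv2.findContours(w,0,1); c=max(cs,key=cv2.contourArea); r=cv2.minAreaRect(c); print(cv2.contourArea(c),cv2.boundingRect(c),np.round(cv2.boxPoints(r)).tolist())
    for v in range(v0-50,v0+75,12):
        q=np.where(w[v])[0]; 
        if len(q): print('  ',v,q.min(),q.max(),(q.min()+q.max())/2)
s=readout.observe(); print(s['force'],s['moment'])
E
python3 pad.py
```

```text
tcp [0.43499377 0.16280675 0.15296423]
side 374 321 padctr [376. 352.] [(371.2, 356.8, 318.0, (357, 341, 394, 366)), (397.9, 285.1, 1032.0, (367, 266, 425, 304))]
2291.5 (349, 276, 50, 82) [[346.0, 350.0], [363.0, 275.0], [409.0, 286.0], [392.0, 361.0]]
   271 329 398 363.5
   283 329 364 346.5
   295 363 398 380.5
   307 329 397 363.0
   319 329 397 363.0
   331 353 396 374.5
   343 329 395 362.0
   355 329 391 360.0
scene 287 349 padctr [286. 387.] [(291.7, 394.6, 482.5, (265, 374, 310, 407)), (276.0, 295.0, 982.0, (256, 279, 298, 311)), (274.9, 272.0, 87.5, (267, 268, 285, 277))]
3491.0 (256, 294, 61, 103) [[255.0, 298.0], [313.0, 293.0], [322.0, 393.0], [264.0, 398.0]]
   299 242 302 272.0
   311 242 303 272.5
   323 258 316 287.0
   335 259 300 279.5
   347 242 300 271.0
   359 242 301 271.5
   371 262 300 281.0
   383 264 299 281.5
   395 274 289 281.5
[ 0.24124874 -0.3338403  -1.7958374 ] [-0.05309013 -0.06139265 -0.01665646]
```

```bash
python3 - <<'E'
from g import *
p=tcp()[:3,3]
for z in(.026,):
  for n,u,v in(('scene',281.5,397),('side',375,358)):
    c=np.array(camera_info(n)['T']); d=c[:2,3]-p[:2]; d/=np.linalg.norm(d); print(n,onz(n,u,v,z)[:2]-.029*d)
E
```

```text
scene [0.43064349 0.18785114]
side [0.43083389 0.18339125]
```

Request:
{"name": "drive_tool", "arguments": {"targets": [{"dx": -0.06, "dy": 0, "dz": 0.05, "yaw": 0, "fingers": 1}, {"dx": 0, "dy": 0, "dz": 0.07, "yaw": 0, "fingers": 1}, {"dx": 0, "dy": 0, "dz": 0.07, "yaw": 0, "fingers": 1}, {"dx": 0, "dy": 0, "dz": 0, "yaw": 0, "fingers": 1}]}}

```text
clock: 21.8
position: [0.436, 0.1569, 0.1323]
tool_rot: [-3.14, 0.0, 1.888]
force: [0.1, -0.3, -2.2]
grip_width: 0.0536
finger_force: 41.3
```

Request:
{"name": "drive_tool", "arguments": {"targets": [{"dx": 0, "dy": 0, "dz": 0.03, "yaw": 0, "fingers": 1}, {"dx": 0, "dy": 0, "dz": 0, "yaw": 0, "fingers": 1}]}}

```text
clock: 22.0
position: [0.4364, 0.1571, 0.13]
tool_rot: [-3.141, 0.0, 1.888]
force: [0.1, 0.3, -2.4]
grip_width: 0.053
finger_force: 41.3
```

Request:
{"name": "drive_tool", "arguments": {"targets": [{"dx": 0, "dy": 0, "dz": 0.02, "yaw": 0, "fingers": 1}, {"dx": 0, "dy": 0, "dz": 0, "yaw": 0, "fingers": 1}]}}

```text
clock: 22.2
position: [0.4366, 0.1573, 0.1283]
tool_rot: [3.141, -0.0, 1.888]
force: [0.9, 0.3, -0.9]
grip_width: 0.0532
finger_force: 41.3
```

Request:
{"name": "drive_tool", "arguments": {"targets": [{"dx": 0, "dy": 0, "dz": 0.015, "yaw": 0, "fingers": 1}, {"dx": 0, "dy": 0, "dz": 0, "yaw": 0, "fingers": 1}]}}

```text
clock: 22.4
position: [0.4371, 0.1575, 0.1276]
tool_rot: [3.14, -0.001, 1.888]
force: [-3.3, -0.5, 19.7]
grip_width: 0.0535
finger_force: 43.8
```

Request:
{"name": "drive_tool", "arguments": {"targets": [{"dx": 0, "dy": 0, "dz": -0.005, "yaw": 0, "fingers": 0.362}, {"dx": 0, "dy": 0, "dz": 0, "yaw": 0, "fingers": 0.358}, {"dx": 0, "dy": 0, "dz": 0, "yaw": 0, "fingers": 0.357}, {"dx": 0.05, "dy": 0, "dz": 0, "yaw": 0, "fingers": 0.357}, {"dx": 0.05, "dy": 0, "dz": 0, "yaw": 0, "fingers": 0.357}, {"dx": 0, "dy": 0, "dz": 0, "yaw": 0, "fingers": 0.355}]}}

```text
clock: 23.0
position: [0.433, 0.1674, 0.1271]
tool_rot: [-3.141, -0.0, 1.889]
force: [0.0, 0.7, 0.1]
grip_width: 0.0553
finger_force: 7.8
```

```bash
python3 pad.py
```

```text
tcp [0.43299499 0.16741342 0.12712534]
side 376 323 padctr [376. 352.] [(360.5, 351.7, 70.5, (357, 342, 368, 364)), (398.6, 292.5, 948.5, (368, 276, 425, 305))]
2009.0 (349, 290, 50, 76) [[343.0, 356.0], [362.0, 289.0], [407.0, 302.0], [389.0, 369.0]]
   273 331 392 361.5
   285 331 391 361.0
   297 362 364 363.0
   309 331 397 364.0
   321 331 397 364.0
   333 350 395 372.5
   345 363 394 378.5
   357 364 392 378.0
   381 331 331 331.0
scene 286 352 padctr [286. 387.] [(305.0, 387.0, 109.0, (298, 375, 310, 403)), (277.1, 313.9, 954.5, (256, 297, 298, 330)), (274.6, 290.1, 92.0, (267, 286, 285, 295))]
3004.0 (256, 311, 51, 95) [[256.0, 314.0], [305.0, 311.0], [311.0, 403.0], [262.0, 407.0]]
   302 241 281 261.0
   314 241 302 271.5
   326 241 303 272.0
   338 251 300 275.5
   350 241 301 271.0
   362 241 302 271.5
   374 264 302 283.0
   386 265 302 283.5
   398 269 300 284.5
   422 241 241 241.0
[ 0.12948804  0.57704652 -1.34665996] [-0.03194929  0.01278386 -0.02392204]
```

```bash
python3 - <<'E'
from g import *
p=tcp()[:3,3]
for n,u,v in(('scene',284.5,406),('side',378,365.5)):
    c=np.array(camera_info(n)['T']); d=c[:2,3]-p[:2]; d/=np.linalg.norm(d); b=onz(n,u,v,.006)[:2]-.029*d; print(n,b, proj(n,(*b,.006)),proj(n,(*b,.13)))
E
```

```text
scene [0.42782121 0.18638009] (np.float64(283.4150254583397), np.float64(390.16331340944134)) (np.float64(277.83020469258906), np.float64(331.6074872622844))
side [0.42382093 0.18363893] (np.float64(379.0752029595895), np.float64(353.574336936049)) (np.float64(384.4829863763254), np.float64(305.45477005819606))
```

Request:
{"name": "drive_tool", "arguments": {"targets": [{"dx": 0, "dy": 0, "dz": 0, "yaw": 0, "fingers": 0.352}, {"dx": 0, "dy": 0, "dz": 0, "yaw": 0, "fingers": 0.349}, {"dx": 0, "dy": 0, "dz": 0, "yaw": 0, "fingers": 0.345}, {"dx": 0, "dy": 0, "dz": 0, "yaw": 0, "fingers": 0.34}, {"dx": 0, "dy": 0, "dz": 0, "yaw": 0, "fingers": 0.3}, {"dx": 0, "dy": 0, "dz": 0, "yaw": 0, "fingers": 0.2}, {"dx": 0, "dy": 0, "dz": 0, "yaw": 0, "fingers": 0.1}, {"dx": 0, "dy": 0, "dz": 0, "yaw": 0, "fingers": 0}]}}

```text
clock: 23.9
position: [0.4334, 0.1667, 0.1273]
tool_rot: [3.142, -0.0, 1.888]
force: [0.0, -0.7, 0.6]
grip_width: 0.0853
finger_force: 0.0
```

```bash
python3 pad.py | grep -v '   '
```

```text
tcp [0.43339513 0.16667764 0.12729778]
side 375 322 padctr [376. 352.] [(361.0, 352.6, 78.0, (357, 342, 370, 365)), (398.9, 293.9, 821.0, (370, 278, 425, 306)), (377.7, 277.3, 35.5, (370, 274, 386, 286))]
1999.5 (349, 294, 52, 72) [[344.0, 359.0], [357.0, 292.0], [403.0, 301.0], [390.0, 368.0]]
scene 286 351 padctr [286. 387.] [(305.5, 387.4, 86.0, (298, 376, 310, 403)), (279.3, 316.4, 928.5, (259, 297, 299, 332)), (275.9, 292.2, 101.5, (267, 289, 287, 297))]
3221.0 (258, 290, 60, 116) [[256.0, 292.0], [315.0, 288.0], [322.0, 403.0], [263.0, 406.0]]
[ 0.69355791  0.52199427 -0.21710287] [ 0.01056347  0.0004175  -0.08393957]
```

Request:
{"name": "drive_tool", "arguments": {"targets": [{"dx": 0, "dy": 0, "dz": -0.1, "yaw": 0, "fingers": 0}, {"dx": 0, "dy": 0, "dz": -0.2, "yaw": 0, "fingers": 0}, {"dx": 0, "dy": 0, "dz": -0.3, "yaw": 0, "fingers": 0}, {"dx": 0, "dy": 0, "dz": -0.35, "yaw": 0, "fingers": 0}, {"dx": 0, "dy": 0, "dz": -0.3, "yaw": 0, "fingers": 0}, {"dx": 0, "dy": 0, "dz": -0.05, "yaw": 0, "fingers": 0}, {"dx": 0, "dy": 0, "dz": 0, "yaw": 0, "fingers": 0}]}}

```text
clock: 24.7
position: [0.4336, 0.1669, 0.2583]
tool_rot: [3.14, -0.001, 1.888]
force: [0.0, -0.1, -0.2]
grip_width: 0.0856
finger_force: 0.0
```

```bash
python3 pad.py | grep -v '    '; python3 - <<'E'
from g import *
a=cv2.imread('pics/p_side.png')[240:400,200:440]; b=cv2.imread('pics/p_scene.png')[250:430,150:390]
cv2.imwrite('pics/final.png',np.hstack([cv2.resize(a,(400,267)),cv2.resize(b,(356,267))]))
E
```

```text
tcp [0.43361387 0.16686604 0.2583368 ]
side 375 322 padctr [376. 352.] [(361.1, 352.8, 79.0, (357, 342, 371, 365)), (398.8, 291.6, 992.5, (369, 273, 425, 306))]
2330.0 (350, 270, 51, 96) [[345.0, 360.0], [362.0, 265.0], [407.0, 273.0], [390.0, 367.0]]
   272 330 392 361.0
   284 330 398 364.0
   296 366 373 369.5
   308 330 399 364.5
   320 330 398 364.0
   332 350 396 373.0
   344 330 394 362.0
   356 364 392 378.0
   380 330 331 330.5
scene 286 351 padctr [286. 387.] [(305.5, 387.4, 86.0, (298, 376, 310, 403)), (279.3, 316.3, 932.5, (259, 296, 299, 332)), (276.5, 291.9, 99.0, (267, 289, 288, 296))]
2870.5 (259, 320, 58, 86) [[259.0, 320.0], [316.0, 320.0], [316.0, 405.0], [259.0, 405.0]]
   301 241 289 265.0
   313 241 258 249.5
   325 247 308 277.5
   337 252 301 276.5
   349 241 302 271.5
   361 243 302 272.5
   373 264 302 283.0
   385 265 303 284.0
   397 269 301 285.0
[-0.78766755 -0.35677421  0.11818419] [0.03701745 0.02250459 0.00316965]
```

View pics/final.png

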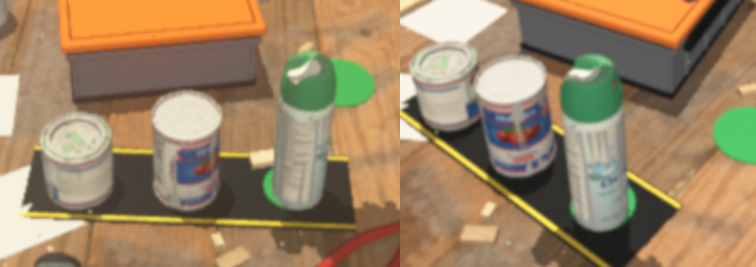

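The can stands upright on the lane's green pad (left pane ~300,195; right pane ~600,200) and both tins are untouched. Next is the lid handle.

Request:
{"name": "drive_tool", "arguments": {"targets": [{"dx": -0.15, "dy": -0.01, "dz": 0, "yaw": 0, "fingers": 0}, {"dx": -0.29, "dy": -0.02, "dz": 0, "yaw": 0, "fingers": 0}, {"dx": -0.29, "dy": -0.02, "dz": 0, "yaw": 0, "fingers": 0}, {"dx": -0.29, "dy": -0.02, "dz": 0, "yaw": 0, "fingers": 0}, {"dx": -0.29, "dy": -0.02, "dz": 0, "yaw": 0, "fingers": 0}, {"dx": -0.29, "dy": -0.02, "dz": 0, "yaw": 0, "fingers": 0}, {"dx": -0.29, "dy": -0.02, "dz": 0, "yaw": 0, "fingers": 0}, {"dx": -0.29, "dy": -0.02, "dz": 0, "yaw": 0, "fingers": 0}, {"dx": -0.29, "dy": -0.02, "dz": 0, "yaw": 0, "fingers": 0}, {"dx": -0.29, "dy": -0.02, "dz": 0, "yaw": 0, "fingers": 0}, {"dx": -0.17, "dy": -0.01, "dz": 0, "yaw": 0, "fingers": 0}, {"dx": 0, "dy": 0, "dz": 0, "yaw": 0.043, "fingers": 0}, {"dx": 0, "dy": 0, "dz": 0, "yaw": 0.043, "fingers": 0}, {"dx": 0, "dy": 0, "dz": 0, "yaw": 0, "fingers": 0}, {"dx": 0, "dy": 0, "dz": 0, "yaw": 0, "fingers": 0}]}}

```text
clock: 26.3
position: [0.5054, -0.1179, 0.2566]
tool_rot: [-3.14, -0.0, 1.755]
force: [0.9, 0.4, 1.0]
grip_width: 0.0854
finger_force: 0.0
```

```bash
cat > bar.py <<'E'
from g import *
T=tcp(); a=grab_frame('wrist'); cv2.imwrite('pics/bar.png',a); np.save('Tb.npy',T); print(T[:3,3],readout.observe()['tool_rot'])
print('proj bar ctr',proj('wrist',(.5055,-.119,.138),T))
h=cv2.cvtColor(a,cv2.COLOR_BGR2HSV); u0,v0=map(int,proj('wrist',(.5055,-.119,.138),T))
m=(~((h[...,1]>120)&(h[...,0]<25))).astype(np.uint8); 
for v in range(v0-75,v0+76,15):
    q=np.where(m[v,u0-60:u0+60])[0]+u0-60
    c=np.median(q) if len(q) else 0
    print(v,len(q),q.min() if len(q) else 0,q.max() if len(q) else 0,np.round(onz('wrist',c,v,.138,T)[:2],4) if len(q) else '')
E
python3 bar.py
```

```text
[ 0.50541197 -0.11786929  0.25655642] [-3.14060420e+00 -5.55131907e-05  1.75481780e+00]
proj bar ctr (np.float64(321.898738109681), np.float64(230.9969585518229))
155 24 261 331 [ 0.4936 -0.0641]
170 18 313 330 [ 0.4969 -0.0742]
185 16 314 329 [ 0.4989 -0.0848]
200 16 314 329 [ 0.5009 -0.0957]
215 16 314 329 [ 0.5029 -0.1069]
230 16 314 329 [ 0.5051 -0.1183]
245 15 314 328 [ 0.5069 -0.1301]
260 15 314 328 [ 0.5091 -0.1421]
275 22 311 332 [ 0.5117 -0.1543]
290 13 315 327 [ 0.5137 -0.167 ]
305 16 279 294 [ 0.4888 -0.1851]
```

Request:
{"name": "drive_tool", "arguments": {"squeeze": 60, "targets": [{"dx": 0, "dy": 0, "dz": 0.25, "yaw": 0, "fingers": 0}, {"dx": 0, "dy": 0, "dz": 0.3, "yaw": 0, "fingers": 0}, {"dx": 0, "dy": 0, "dz": 0.3, "yaw": 0, "fingers": 0}, {"dx": 0, "dy": 0, "dz": 0.25, "yaw": 0, "fingers": 0}, {"dx": 0, "dy": 0, "dz": 0.15, "yaw": 0, "fingers": 0}, {"dx": 0, "dy": 0, "dz": 0.11, "yaw": 0, "fingers": 0}, {"dx": 0, "dy": 0, "dz": 0, "yaw": 0, "fingers": 1}, {"dx": 0, "dy": 0, "dz": 0, "yaw": 0, "fingers": 1}, {"dx": 0, "dy": 0, "dz": 0, "yaw": 0, "fingers": 1}, {"dx": 0, "dy": 0, "dz": 0, "yaw": 0, "fingers": 1}, {"dx": 0, "dy": 0, "dz": 0, "yaw": 0, "fingers": 1}, {"dx": 0, "dy": 0, "dz": 0, "yaw": 0, "fingers": 1}, {"dx": 0, "dy": 0, "dz": 0, "yaw": 0, "fingers": 1}]}}

```text
clock: 27.65
position: [0.5052, -0.118, 0.1218]
tool_rot: [-3.141, -0.001, 1.753]
force: [-7.0, 0.4, 12.3]
grip_width: 0.0103
finger_force: 58.5
```

Request:
{"name": "drive_tool", "arguments": {"squeeze": 80, "targets": [{"dx": 0, "dy": 0, "dz": -0.01, "yaw": 0, "fingers": 1}, {"dx": 0, "dy": 0.005, "dz": -0.0235, "yaw": 0, "fingers": 1}, {"dx": 0, "dy": 0.005, "dz": -0.0235, "yaw": 0, "fingers": 1}, {"dx": 0, "dy": 0.006, "dz": -0.0235, "yaw": 0, "fingers": 1}, {"dx": 0, "dy": 0.006, "dz": -0.0235, "yaw": 0, "fingers": 1}, {"dx": 0, "dy": 0.007, "dz": -0.0235, "yaw": 0, "fingers": 1}, {"dx": 0, "dy": 0.007, "dz": -0.0235, "yaw": 0, "fingers": 1}, {"dx": 0, "dy": 0.007, "dz": -0.0235, "yaw": 0, "fingers": 1}, {"dx": 0, "dy": 0, "dz": 0, "yaw": 0, "fingers": 1}]}}

```text
clock: 28.55
position: [0.5103, -0.1171, 0.1393]
tool_rot: [3.141, -0.0, 1.753]
force: [-2.3, 2.0, 7.7]
grip_width: 0.0094
finger_force: 80.4
```

Request:
{"name": "drive_tool", "arguments": {"targets": [{"dx": 0, "dy": 0.008, "dz": -0.0235, "yaw": 0, "fingers": 1}, {"dx": 0, "dy": 0.008, "dz": -0.0235, "yaw": 0, "fingers": 1}, {"dx": 0, "dy": 0.008, "dz": -0.0235, "yaw": 0, "fingers": 1}, {"dx": 0, "dy": 0.009, "dz": -0.0235, "yaw": 0, "fingers": 1}, {"dx": 0, "dy": 0.009, "dz": -0.0235, "yaw": 0, "fingers": 1}, {"dx": 0, "dy": 0.009, "dz": -0.0235, "yaw": 0, "fingers": 1}, {"dx": 0, "dy": 0.01, "dz": -0.0235, "yaw": 0, "fingers": 1}, {"dx": 0, "dy": 0.01, "dz": -0.0235, "yaw": 0, "fingers": 1}, {"dx": 0, "dy": 0, "dz": 0, "yaw": 0, "fingers": 1}, {"dx": 0, "dy": 0, "dz": 0, "yaw": 0, "fingers": 1}, {"dx": 0, "dy": 0, "dz": 0, "yaw": 0, "fingers": 1}]}}

```text
clock: 29.65
position: [0.5169, -0.1159, 0.1575]
tool_rot: [-3.142, 0.0, 1.753]
force: [-2.2, 0.2, -3.5]
grip_width: 0.0093
finger_force: 78.1
```

```bash
python3 - <<'E'
from g import *
T=tcp(); s=readout.observe(); print(s['position'],s['force'],s['moment'],s['finger_force'])
R0=lambda n,p: np.round(proj(n,p),1)
e=np.array([.984,.181]); y=np.array([-.181,.984]); c=np.array([.604,-.1035])
for n in('side','scene'):
    a=grab_frame(n); cv2.imwrite(f'pics/open_{n}.png',a); h=cv2.cvtColor(a,cv2.COLOR_BGR2HSV)
    o=cv2.inRange(h,(3,140,60),(20,255,255)); o0=cv2.inRange(cv2.cvtColor(cv2.imread(f'pics/{n}.png'),cv2.COLOR_BGR2HSV),(3,140,60),(20,255,255))
    f=c-.125*e+.137*y; b=c+.125*e+.137*y   # near (+y) front and back top corners
    print(n,'front corner top shut',R0(n,(*f,.1)),'open40',R0(n,(*(f+.006*e),.14)),'back',R0(n,(*b,.1)))
    for fr in(0.15,.5,.85):
        p=f*(1-fr)+b*fr; u,v=map(int,proj(n,(*p,.1)))
        g=lambda m:(np.where(m[max(v-60,0):v+40,u])[0]+max(v-60,0)); A,B=g(o0),g(o); print(fr,u,v,'shut bottom',A.max() if len(A) else 0,'now',B.max() if len(B) else 0,'expect open',R0(n,(*p,.1+.04*(1-fr))))
E
```

```text
[ 0.51690946 -0.11591306  0.15749851] [-2.20180691  0.22257771 -3.47411853] [0.11649748 0.63084407 0.03304529] 78.0847156047821
side front corner top shut [360.9 256.2] open40 [359.1 240.7] back [237.2 267.7]
0.15 342 257 shut bottom 262 now 251 expect open [343.4 244.5]
0.5 299 261 shut bottom 266 now 265 expect open [299.9 254. ]
0.85 256 265 shut bottom 270 now 269 expect open [256.  263.6]
scene front corner top shut [337. 278.] open40 [333.8 258. ] back [219.8 242.6]
0.15 317 272 shut bottom 277 now 262 expect open [317.1 256.1]
0.5 274 259 shut bottom 264 now 256 expect open [274.1 250.2]
0.85 235 247 shut bottom 251 now 250 expect open [235.2 244.8]
```

```bash
python3 -c "
from workcell import workorder; print(workorder.job_done())"
```

```text
the job is handed in; nothing more can be done
None
```

I handed the job in at about 30 s: the can stands upright on its pad, and the gripper holds the lid about 37–40 mm open at the front (by my measurements; no pass/fail was shown). On the first try the can tipped over onto the lid and I had to pick it up again. I don't think that counts as a drop, because its base seemed to stay on the lid.

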